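# Draw a lock case's bolt with the long T-key

### The arm

A 7-joint arm with a two-finger parallel gripper is mounted at the origin on the work surface. World frame = base frame: x ahead of the robot, y to its left, z up, the work surface at z = 0. Lengths are in m, angles in rad, forces in N, time in s.
With the tool pointing down it reaches from about 0.4 to 0.75 m from the base axis. Payload 19.5 kg.
Tool frame: the origin (TCP) lies midway between the tips of the shut fingers; the grasp point (between the pads) lies 19 mm behind it; x points along the fingers, y is the direction in which the jaws open and shut, and the axes are right-handed (so a half turn about x gives the same grasp; the last joint's range is limited). The gripper opens to 85 mm and grips with 20 to 120 N. Pads are 22 mm wide; open, the fingers measure 114 mm over their backs; the gripper's body (76 mm by 85 mm) begins 54 mm behind the grasp point. The pads swing forward as they close: fully open they stand 13 mm farther back than shut.
Start: joints at [-1.348, 0.707, -0.028, 1.485, 0.022, 0.951, -0.075], TCP at [0.15, 0.555, 0.231] pointing down, gripper open.
Joint ranges: [-2.71, 2.71], [-0.32, 2.16], [-1.57, 1.52], [0, 2.45], [-1.46, 4.6], [0, 2.02], [-2.83, 2.83]. Speed limits (rad/s): [1.89, 1.89, 2.57, 2.57, 3.01, 3.01, 3.01].

### API

Orientations are given as a rotation vector (axis times angle).
In Python, from station import arm gives the robot as it stands.
- The arm moves only by the shell command python3 -m creep 'ROWS' [FORCE]. ROWS is JSON, a list of rows, each an object of numbers: "ax", "ay", "az": the turn, a rotation vector about the tool's x, y, z in degrees; "dx", "dy", "dz": the shift along the tool's x, y, z in m; "hand": the closure, from 0 (fully open) to 1 (shut). In form: [{"ax": .., "ay": .., "az": .., "dx": .., "dy": .., "dz": .., "hand": ..}, ...]. A call has 1 to 12 rows; each row is the pose to reach, as a shift and turn from the pose commanded when the call began, along the tool's axes at that moment; what a row does not reach only later rows make up. A row lasts 1/10 s, in which the tool goes at most 50 mm and 8.59 degrees, less where a joint would pass 70% of its speed; a pose out of reach is approached as far as the arm can. A call with a gripper value outside its range is refused whole. The fingers move at their own pace and stop on an object; FORCE is the grip in N (left out, the last holds). Time passes only in rows, so rows that repeat a pose let the fingers close. It gives the time, the measured TCP pose, the force and the opening at its end, in the units of the state.
- arm.sense(): the state, without advancing time (a new reading comes with each control period).
- arm.grab_frame(name): name is "side" or "top"; returns a dict with "image" (400x640x3 uint8, red, green, blue), "range_z" (400x640 float32, m along the optical axis (not along the pixel's ray), 0 where there is no reading), "vertical_fov" (degrees; the focal length in pixels is half the picture's height over the tangent of half this angle, whatever the lens; pixels are square), "cx", "cy" (the principal point, pixels), "extrinsics" (4x4, takes a point from camera to world coordinates). Camera axes: x right, y up, looking along -z (the intrinsics and any distortion apply to the point x, -y, -z); pixel columns grow to the right and rows downward; lengths in m; the calibration is good to about 2 mm. A picture is of the moment at which its call begins.
- arm.finish_job(): hands the job in, once; it reports no verdict.
The state is a dict: "time": time; "qpos": joint angles; "dq": joint speeds; "tau": joint torques, N m; "eef_pos": TCP position; "ee_rot": TCP orientation; "ft_force": force on the tool from outside, world axes, zero at the start; "wrist_torque": the same for the moment, N m; "grip_width": finger opening in m.
Only numpy, scipy, OpenCV 4.12 (cv2) and the standard library are available. Lean on these libraries where they do the work, as an engineer would, in place of code of your own. Each camera call takes 0.05 s, during which the arm holds its last target.

### The job

Take the T-key from its wooden stand, lower it down the shaft of the lock case onto the hidden square stem - feel for the fit, never force it - and turn it clockwise until the bolt is drawn flush into the case. Then lift the key out, stand it back in its stand and let go, leaving everything else on the bench as it was.

Things in the scene. Friction and masses are not known exactly. Their poses are not given: they have to be found in the camera images.
- tkey: Steel T-key, 240 to 360 g, 169 mm tall. Origin: centre of its lower end; z up. Lowest 30 mm: a socket with a 19 mm square hole open below (sides along x and y), outside at most 15.8 mm from the axis. Above it a 28 mm round boss up to 42 mm, then a 13 mm shank. On top a red cross-bar along x, 90 x 12 x 18 mm, centred 160 mm above the lower end, to be gripped across its 12 mm.
- key_bar (a point): Centre of the T-key's cross-bar, 160 mm above its lower end.
- key_tip (a point): Centre of the T-key's lower end.
- stand: Wooden block 100 x 100 x 45 mm, fixed to the bench, on a thin steel foot 120 mm square. Origin: centre of its underside. A round hole, 38 mm across and 35 mm deep (its floor 10 mm above the bench), in the middle of its top; the T-key stands upright in it.
- stand_hole (a point): Centre of the mouth of the stand's hole, 45 mm above the bench.
- case: Grey-green steel lock case 160 x 130 x 120 mm (x, y, z), fixed to the bench. Origin: centre of its underside. In the middle of its top a round upright shaft, 36 mm across and 100 mm deep (floor 20 mm above the bench), with a square stem in it. Pushing or wrenching the T-key against the case or stem with more than 30 N (about 0.2 N m against a stop) counts as forcing.
- shaft_mouth (a point): Centre of the shaft's mouth, 120 mm above the bench. The stem in the shaft turns 1.6 rad clockwise (seen from above) between rigid stops; it starts at the counterclockwise stop, resists turning with about 0.1 N m, stays where left, and draws the bolt 13.3 mm per radian.
- stem_top (a point): Top of the brass stem on the shaft's axis, 47 mm above the bench: a round 5 mm taper on a 17 mm square whose shoulders are at 42 mm (78 mm below the mouth). The seated key's lower end reaches the shaft floor, 22 mm below the shoulders. The square is not in line with the case; its angle differs from case to case and is not measured; the key fits every quarter turn, with up to 0.12 rad play either way, less if off-centre.
- bolt_tip (a point): Centre of the outer end of the brass bolt, 28 mm square, 60 mm above the bench, on the case's +x face (which is 80 mm from the case's origin). It projects 23 mm from that face at the start and 3 mm, level with the steel face plate, when drawn flush (x 103 to 83 mm in the case's frame); the stop comes 1 mm further.
- cap: Bystander: small brass cap, 26 mm across, 10 mm high, lying on top of the case near the bolt's end. Origin: centre of its underside.
- padlock: Bystander: brass padlock lying flat, body 50 x 48 x 22 mm with its shackle to +x. Origin: centre of the body's underside.
- screwdriver: Bystander: screwdriver 180 mm long, lying along its x.
- blanks_box: Bystander: cardboard box 90 x 60 x 50 mm. Origin: centre of its underside.
- oil: Bystander: white plastic bottle, 44 mm across, 120 mm tall, upright. Origin: centre of its underside.
- cylinder_lock: Bystander: brass lock cylinder lying, 32 x 21 x 20 mm. Origin at its underside.
- pin_tray: Bystander: grey open tray 140 x 100 x 30 mm. Origin: centre of its underside.
There are look-alikes about, which are no part of the job. What is shaped like the case but red is not meant.

How it is judged:
By the outcome, as a careful person would: the job done as asked, in the order asked, and still so for the second after the job is handed in, with the robot touching nothing.
It also fails if it takes over 67 s, if anything falls off the work surface, if the arm or the gripper's body presses on something with over 40 N, if the wrist force passes 120 N, or if a joint passes its speed limit or range.

## Working session

There is one attempt and no reset: what is moved stays moved. The work goes in short steps, Python scripts to look and compute and a shell command to move; the robot and the scene stay as the last step left them, time stands still between calls to the robot, and variables do not carry over. Pictures are saved under pics/ and viewed, and the job is handed in when it is done.

```bash
mkdir -p pics; ls; python3 - <<'E'
from station import arm
import cv2,numpy as np
s=arm.sense()
for k,v in s.items(): print(k,np.round(v,4))
for n in("top","side"):
    f=arm.grab_frame(n)
    np.savez(f"pics/{n}0.npz",**{k:f[k] for k in f})
    cv2.imwrite(f"pics/{n}0.png",f["image"][:,:,::-1])
    print(n,[ (k,f[k]) for k in f if k not in("image","range_z")])
E
```

```text
pics
time 0.0
qpos [-1.3477  0.7071 -0.0276  1.485   0.022   0.9509 -0.0755]
dq [ 0.0015  0.0005  0.0004  0.0002 -0.0004  0.002   0.0002]
tau [ 3.00000e-04 -8.83223e+01  1.23470e+00 -2.36155e+01  1.70000e-02
  6.70000e-03  0.00000e+00]
eef_pos [0.1504 0.5547 0.2308]
ee_rot [ 0.207   1.5609 -0.2087]
ft_force [-0.8476  0.6303  0.1984]
wrist_torque [-0.0016  0.0095  0.0461]
grip_width 0.0856
top [('vertical_fov', 51.00730835497835), ('cx', 309.7407269892895), ('cy', 204.35501942209385), ('extrinsics', array([[ 0.00385286,  0.97568138, -0.21915976,  0.28455971],
       [-0.9999916 ,  0.00345201, -0.00221191, -0.05457715],
       [-0.00140158,  0.21916644,  0.97568648,  1.17154966],
       [ 0.        ,  0.        ,  0.        ,  1.        ]]))]
side [('vertical_fov', 43.50945072528509), ('cx', 322.61652067599755), ('cy', 200.27244519551786), ('extrinsics', array([[ 0.96819139,  0.18657696, -0.16671674,  0.28353991],
       [-0.25020384,  0.71697821, -0.65064605, -0.89299546],
       [-0.00186329,  0.67166307,  0.7408544 ,  1.07106847],
       [ 0.        ,  0.        ,  0.        ,  1.        ]]))]
```

View pics/top0.png

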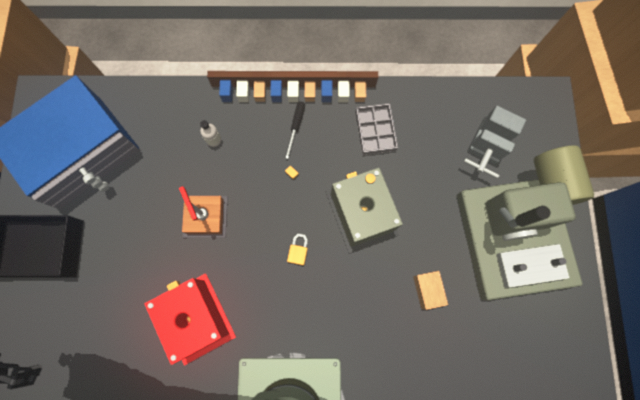

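View pics/side0.png

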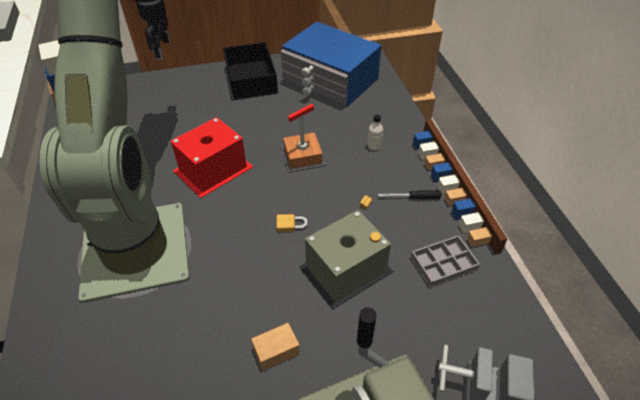

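The top view shows the key (red bar at ~(188,203), shank foot (202,213)) in its stand. The grey-green case is at (367,205) with its bolt at (352,176). The red case at (187,320) is the look-alike. I'll confirm in enlarged crops.

```bash
cat > h.py <<'E'
import numpy as np,cv2
from scipy.spatial.transform import Rotation as R
def load(n): return dict(np.load(f"pics/{n}.npz"))
def snap(n,tag):
    from station import arm
    f=arm.grab_frame(n); np.savez(f"pics/{tag}.npz",**f); cv2.imwrite(f"pics/{tag}.png",f["image"][:,:,::-1]); return f
def crop(f,u0,v0,w,h,k,name):
    c=f["image"][v0:v0+h,u0:u0+w,::-1]
    cv2.imwrite(f"pics/{name}.png",cv2.resize(c,None,fx=k,fy=k,interpolation=cv2.INTER_CUBIC))
def foc(f): return 200/np.tan(np.radians(float(f["vertical_fov"]))/2)
def cloud(f):
    F=foc(f);v,u=np.mgrid[0:400,0:640];z=f["range_z"]
    p=np.stack([(u-f["cx"])/F*z,-(v-f["cy"])/F*z,-z],-1)
    E=f["extrinsics"];return p@E[:3,:3].T+E[:3,3]
def atz(f,u,v,z):
    F=foc(f);d=np.array([(u-f["cx"])/F,-(v-f["cy"])/F,-1]);E=f["extrinsics"];d=E[:3,:3]@d;o=E[:3,3]
    return o+d*(z-o[2])/d[2]
def proj(f,p):
    E=f["extrinsics"];c=E[:3,:3].T@(np.array(p)-E[:3,3]);F=foc(f)
    return np.array([f["cx"]+F*c[0]/-c[2], f["cy"]-F*c[1]/-c[2]])
E
python3 - <<'E'
from h import *
t=load("top0");s=load("side0")
crop(t,160,165,80,80,7,"c_key");crop(t,320,150,100,100,6,"c_case")
crop(s,270,85,70,90,6,"s_key");crop(s,290,195,110,110,6,"s_case")
for n,f in(("top",t),("side",s)):
    P=cloud(f); 
    b=P[300:340,470:500] if 0 else None
    print(n,(f["range_z"]==0).mean())
    # table check
    pts=[(280,130),(250,300),(420,240),(130,250)] if n=="top" else [(250,260),(220,320),(400,170),(200,120)]
    for u,v in pts: print(u,v,np.round(P[v,u],4))
E
```

```text
top 0.0040234375
280 130 [7.745e-01 3.760e-02 5.000e-04]
250 300 [0.28   0.1096 0.0015]
420 240 [ 0.446  -0.3617  0.0016]
130 250 [ 0.4152  0.4508 -0.001 ]
side 0.0039375
250 260 [ 0.289  -0.1077 -0.0004]
220 320 [ 0.193  -0.2615 -0.0012]
400 170 [0.7833 0.1071 0.0019]
200 120 [2.154e-01 5.061e-01 1.000e-04]
```

```bash
cd pics; python3 -c "
import cv2,numpy as np
a=cv2.imread('c_key.png');b=cv2.imread('s_key.png')
h=max(a.shape[0],b.shape[0])
o=np.zeros((600,800,3),np.uint8)
a=cv2.resize(a,(400,400));b=cv2.resize(b,(390,501));o[:400,:400]=a;o[:501,405:795]=b;cv2.imwrite('cmp.png',o)"
```

```text
(no output)
```

View pics/cmp.png

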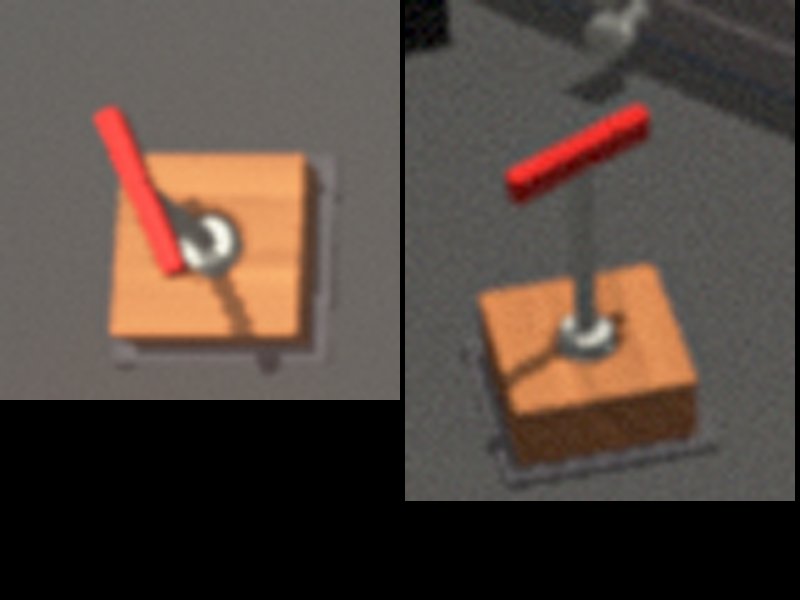

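View pics/c_case.png

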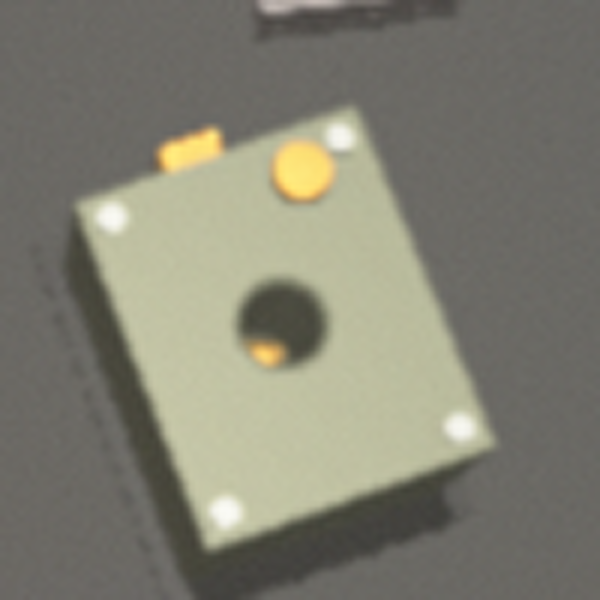

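View pics/s_case.png

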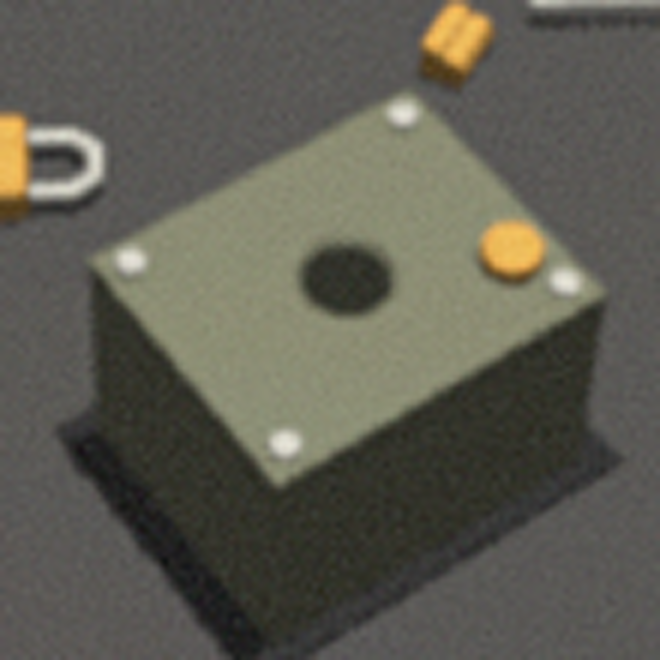

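Confirmed. The key stands in the wooden stand, boss at ~(202,213). The grey-green case carries the brass cap at (370,178) and its bolt is at (352,176). The red case at (187,320) is not meant. Next I'll measure.

```bash
python3 - <<'E'
from h import *
t=load("top0");s=load("side0")
print("mouth top",atz(t,282.5/6-.5+.08+320,323.5/6+150-.42,.12),"side",atz(s,347/6+290-.42,280/6+195-.42,.12))
# corners
ct=[(78,203),(355,107),(494,443),(207,550)]
C=np.array([atz(t,u/6+320-.42,v/6+150-.42,.12) for u,v in ct]);print(C.round(4),C.mean(0))
cs=[(410,90),(605,293),(278,490),(92,260)]
D=np.array([atz(s,u/6+290-.42,v/6+195-.42,.12) for u,v in cs]);print(D.round(4),D.mean(0))
for C in(C,D):
    L=[np.linalg.norm(C[i]-C[(i+1)%4]) for i in range(4)];print("sides",np.round(L,4))
for C in (C,): pass
def yaw(C): # order front-left,front-right,back-right,back-left
    a=C[0]-C[3]+C[1]-C[2];return np.degrees(np.arctan2(a[1],a[0]))
C=np.array([atz(t,u/6+320-.42,v/6+150-.42,.12) for u,v in ct]);print("yaw",yaw(C),yaw(D))
for n,f,win in(("top",t,(150,180,240,240)),("side",s,(280,90,330,140))):
    im=f["image"].astype(int);m=(im[...,0]>130)&(im[...,1]<90)&(im[...,2]<90)
    mm=np.zeros_like(m);a,b,c,d=win;mm[b:d,a:c]=m[b:d,a:c]
    P=cloud(f)[mm];print(n,mm.sum(),"z",np.percentile(P[:,2],[5,50,95]).round(4))
    q=P[(P[:,2]>.15)&(P[:,2]<.2)]
    c=q.mean(0);w,V=np.linalg.eigh(np.cov((q-c)[:,:2].T));ax=V[:,1];print("mean",c.round(4),"ang",np.degrees(np.arctan2(ax[1],ax[0])),"len",np.ptp((q-c)[:,:2]@ax),"wid",np.ptp((q-c)[:,:2]@V[:,0]))
    v,u=np.nonzero(mm);print("px mean",u.mean(),v.mean(),u.min(),u.max(),v.min(),v.max())
    if n=="top": print("via ray",atz(f,u.mean(),v.mean(),.178))
    else: print("via ray",atz(f,u.mean(),v.mean(),.172))
    v,u=np.nonzero(mm)
    rect=cv2.minAreaRect(np.stack([u,v],1).astype(np.float32));print(rect)
E
```

```text
mouth top [ 0.52353997 -0.19855534  0.12      ] side [ 0.52178657 -0.20030031  0.12      ]
[[ 0.5768 -0.1114  0.12  ]
 [ 0.6207 -0.2327  0.12  ]
 [ 0.4719 -0.2869  0.12  ]
 [ 0.4259 -0.1643  0.12  ]] [ 0.52379843 -0.19882043  0.12      ]
[[ 0.5757 -0.1108  0.12  ]
 [ 0.6188 -0.2322  0.12  ]
 [ 0.4688 -0.2888  0.12  ]
 [ 0.426  -0.165   0.12  ]] [ 0.52230564 -0.19920507  0.12      ]
sides [0.1291 0.1583 0.1309 0.1599]
sides [0.1289 0.1604 0.131  0.1592]
yaw 19.66302004059973 20.305744565607544
top 193 z [0.0343 0.1798 0.1833]
mean [0.5118 0.2441 0.1792] ang -152.9778482201216 len 0.08913056806623948 wid 0.012614071629700718
px mean 188.4455958549223 202.33678756476684 179 220 186 232
via ray [0.5117198  0.24275332 0.178     ]
((195.09254455566406, 209.88584899902344), (52.567466735839844, 21.8751220703125), 39.03551483154297)
side 113 z [-0.0015  0.1775  0.1818]
mean [0.5093 0.2421 0.1785] ang -153.9598820754797 len 0.08975601345455 wid 0.01573373281884495
px mean 300.46017699115043 110.38053097345133 288 313 103 117
via ray [0.51164562 0.25247213 0.172     ]
((300.5000305175781, 110.5), (4.0249223709106445, 28.174455642700195), 63.43495178222656)
```

```bash
python3 - <<'E'
from h import *
t=load("top0")
# stand top corners from crop c_key shown 400px for 80px =>5x
def g(u,v,z): return atz(t,u/5+160-.4,v/5+165-.4,z)
S=[(122,153),(304,155),(298,336),(110,335)]
Q=np.array([g(u,v,.045) for u,v in S]);print(Q.round(4),Q.mean(0),[round(np.linalg.norm(Q[i]-Q[(i+1)%4]),4) for i in range(4)])
print("boss",g(209,242,.052))
B=[(95,112),(117,106),(186,268),(164,276)]
Q=np.array([g(u,v,.179) for u,v in B]);print(Q.round(4),Q.mean(0),[round(np.linalg.norm(Q[i]-Q[(i+1)%4]),4) for i in range(4)])
a=Q[0]+Q[1]-Q[2]-Q[3];print(np.degrees(np.arctan2(a[1],a[0])))
s=load("side0")
def g(u,v,z): return atz(s,u*(70/390)+270-.4,v*(90/501)+85-.4,z)
S=[(78,293),(250,264),(292,383),(107,414)]
Q=np.array([g(u,v,.045) for u,v in S]);print("side stand",Q.mean(0))
E
```

```text
[[0.5624 0.2962 0.045 ]
 [0.5616 0.1954 0.045 ]
 [0.4604 0.1935 0.045 ]
 [0.4605 0.2957 0.045 ]] [0.51120896 0.24518961 0.045     ] [np.float64(0.1009), np.float64(0.1012), np.float64(0.1022), np.float64(0.1018)]
boss [0.51084191 0.24313387 0.052     ]
[[0.55   0.2692 0.179 ]
 [0.553  0.2586 0.179 ]
 [0.4724 0.2197 0.179 ]
 [0.4684 0.23   0.179 ]] [0.51093584 0.24437469 0.179     ] [np.float64(0.011), np.float64(0.0896), np.float64(0.0111), np.float64(0.0905)]
25.702723710937423
side stand [0.5110342  0.24498585 0.045     ]
```

```bash
python3 - <<'E'
from h import *
from station import arm
s=arm.sense()
M=R.from_rotvec(s["ee_rot"]).as_matrix();print(M.round(3))
psi=np.degrees(np.arctan2(M[1,1],M[0,1]));print("tool y az",psi,"need 116.3 or -63.7")
p=s["eef_pos"]
d=np.array([.511,.244,.25])-p;print("tool shift",(M.T@d).round(4))
E
```

```text
[[-0.     0.262  0.965]
 [-0.001  0.965 -0.262]
 [-1.    -0.001  0.   ]]
tool y az 74.82732991235744 need 116.3 or -63.7
tool shift [-0.0189 -0.2056  0.4293]
```

```bash
python3 -m creep '[{"ax":-2,"dx":-0.02,"dy":-0.008,"dz":0.017,"hand":0},{"ax":-5,"dx":-0.035,"dy":-0.026,"dz":0.054,"hand":0},{"ax":-9,"dx":-0.039,"dy":-0.047,"dz":0.098,"hand":0},{"ax":-13,"dx":-0.039,"dy":-0.068,"dz":0.142,"hand":0},{"ax":-17,"dx":-0.039,"dy":-0.089,"dz":0.186,"hand":0},{"ax":-21,"dx":-0.039,"dy":-0.11,"dz":0.23,"hand":0},{"ax":-25,"dx":-0.039,"dy":-0.131,"dz":0.274,"hand":0},{"ax":-29,"dx":-0.039,"dy":-0.152,"dz":0.318,"hand":0},{"ax":-33,"dx":-0.039,"dy":-0.173,"dz":0.362,"hand":0},{"ax":-37,"dx":-0.039,"dy":-0.19,"dz":0.398,"hand":0},{"ax":-40,"dx":-0.039,"dy":-0.201,"dz":0.42,"hand":0},{"ax":-41.5,"dx":-0.039,"dy":-0.206,"dz":0.429,"hand":0}]'
cat >> h.py <<'E'
def st(target=None,q=True):
    from station import arm
    s=arm.sense();M=R.from_rotvec(s["ee_rot"]).as_matrix()
    print("t",round(s["time"],2),"p",s["eef_pos"].round(4) if hasattr(s["eef_pos"],"round") else s["eef_pos"],"psi",round(np.degrees(np.arctan2(M[1,1],M[0,1])),2),"xaxis",M[:,0].round(4),"F",np.round(s["ft_force"],2),"T",np.round(s["wrist_torque"],3),"w",round(float(s["grip_width"]),4),"q7",round(s["qpos"][6],3))
    if target is not None: print("tool shift",(M.T@(np.array(target)-s["eef_pos"])).round(4))
    return s,M
E
python3 -c "
from h import *
st([.511,.244,.15])"
```

```text
t 0.1 p [0.1504 0.5547 0.2309] psi 74.83 xaxis [-2.e-04 -9.e-04 -1.e+00] F [-0.65 -0.21 -0.57] T [-0.049  0.024  0.025] w 0.0857 q7 -0.075
tool shift [ 0.0811 -0.2055  0.4293]invalid input at $[0]: expected keys ax, ay, az, dx, dy, dz, hand
```

```bash
python3 -m creep '[{"ax":-2,"ay":0,"az":0,"dx":-0.02,"dy":-0.008,"dz":0.017,"hand":0},{"ax":-5,"ay":0,"az":0,"dx":-0.035,"dy":-0.026,"dz":0.054,"hand":0},{"ax":-9,"ay":0,"az":0,"dx":-0.039,"dy":-0.047,"dz":0.098,"hand":0},{"ax":-13,"ay":0,"az":0,"dx":-0.039,"dy":-0.068,"dz":0.142,"hand":0},{"ax":-17,"ay":0,"az":0,"dx":-0.039,"dy":-0.089,"dz":0.186,"hand":0},{"ax":-21,"ay":0,"az":0,"dx":-0.039,"dy":-0.11,"dz":0.23,"hand":0},{"ax":-25,"ay":0,"az":0,"dx":-0.039,"dy":-0.131,"dz":0.274,"hand":0},{"ax":-29,"ay":0,"az":0,"dx":-0.039,"dy":-0.152,"dz":0.318,"hand":0},{"ax":-33,"ay":0,"az":0,"dx":-0.039,"dy":-0.173,"dz":0.362,"hand":0},{"ax":-37,"ay":0,"az":0,"dx":-0.039,"dy":-0.19,"dz":0.398,"hand":0},{"ax":-40,"ay":0,"az":0,"dx":-0.039,"dy":-0.201,"dz":0.42,"hand":0},{"ax":-41.5,"ay":0,"az":0,"dx":-0.039,"dy":-0.206,"dz":0.429,"hand":0}]'
python3 -c "
from h import *
st([.511,.244,.15])"
```

```text
time: 1.3
eef_pos: [0.5123, 0.2414, 0.2697]
ee_rot: [-0.36, 1.541, 0.359]
ft_force: [-1.1, 0.4, -0.3]
grip_width: 0.0856
t 1.3 p [0.5123 0.2414 0.2697] psi 116.26 xaxis [-3.0e-04 -1.1e-03 -1.0e+00] F [-1.08  0.44 -0.31] T [ 0.014  0.049 -0.014] w 0.0856 q7 1.348
tool shift [1.197e-01 3.000e-03 1.000e-04]
```

```bash
python3 -m creep '[{"ax":0,"ay":0,"az":0,"dx":0.03,"dy":0.001,"dz":0,"hand":0},{"ax":0,"ay":0,"az":0,"dx":0.065,"dy":0.001,"dz":0,"hand":0},{"ax":0,"ay":0,"az":0,"dx":0.09,"dy":0.001,"dz":0,"hand":0},{"ax":0,"ay":0,"az":0,"dx":0.09,"dy":0.001,"dz":0,"hand":0}]'
python3 -c "
from h import *
st([.511,.244,.15])
f=snap('side','side1');crop(f,230,20,160,150,5,'s1')"
```

```text
time: 1.7
eef_pos: [0.509, 0.244, 0.1776]
ee_rot: [-0.362, 1.545, 0.36]
ft_force: [0.6, 0.0, 0.0]
grip_width: 0.0858
t 1.7 p [0.509  0.244  0.1776] psi 116.34 xaxis [-0.0044 -0.0025 -1.    ] F [0.57 0.02 0.03] T [0.087 0.006 0.023] w 0.0858 q7 1.3
tool shift [ 0.0276 -0.0009  0.0019]
```

View pics/s1.png

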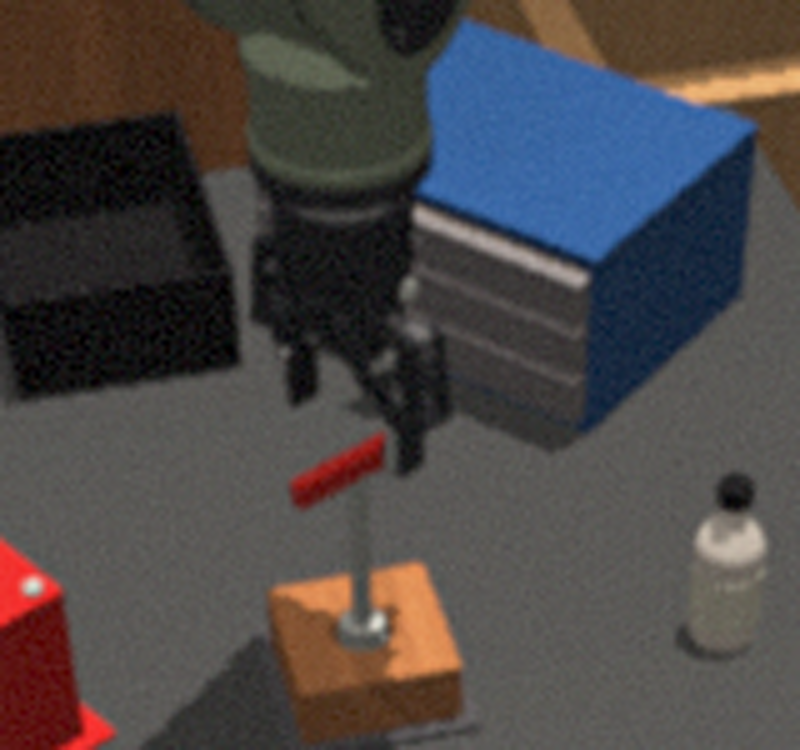

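The fingers straddle the bar (finger tips at about (300,385) and (410,465) in the crop, bar (340,470)). Lowering and closing softly.

```bash
python3 -m creep '[{"ax":0,"ay":0,"az":0,"dx":0.015,"dy":-0.001,"dz":0,"hand":0},{"ax":0,"ay":0,"az":0,"dx":0.029,"dy":-0.001,"dz":0.001,"hand":0},{"ax":0,"ay":0,"az":0,"dx":0.029,"dy":-0.001,"dz":0.001,"hand":0},{"ax":0,"ay":0,"az":0,"dx":0.029,"dy":-0.001,"dz":0.001,"hand":0}]' 40
python3 -c "
from h import *
st([.511,.244,.15])"
```

```text
time: 2.15
eef_pos: [0.5119, 0.2446, 0.1527]
ee_rot: [-0.36, 1.539, 0.36]
ft_force: [0.8, -0.2, 0.5]
grip_width: 0.0849
t 2.15 p [0.5119 0.2446 0.1527] psi 116.33 xaxis [ 1.1e-03  5.0e-04 -1.0e+00] F [ 0.78 -0.19  0.54] T [ 0.007  0.012 -0.027] w 0.0849 q7 1.289
tool shift [ 0.0027 -0.0001 -0.0011]
```

```bash
python3 -m creep '[{"ax":0,"ay":0,"az":0,"dx":0,"dy":0,"dz":0,"hand":0.5},{"ax":0,"ay":0,"az":0,"dx":0,"dy":0,"dz":0,"hand":0.75},{"ax":0,"ay":0,"az":0,"dx":0,"dy":0,"dz":0,"hand":0.85},{"ax":0,"ay":0,"az":0,"dx":0,"dy":0,"dz":0,"hand":0.9},{"ax":0,"ay":0,"az":0,"dx":0,"dy":0,"dz":0,"hand":1},{"ax":0,"ay":0,"az":0,"dx":0,"dy":0,"dz":0,"hand":1},{"ax":0,"ay":0,"az":0,"dx":0,"dy":0,"dz":0,"hand":1},{"ax":0,"ay":0,"az":0,"dx":0,"dy":0,"dz":0,"hand":1}]' 60
python3 -c "
from h import *
st([.511,.244,.15])"
```

```text
time: 2.95
eef_pos: [0.5115, 0.2444, 0.1515]
ee_rot: [-0.36, 1.54, 0.36]
ft_force: [-1.2, 0.9, 4.9]
grip_width: 0.0113
t 2.95 p [0.5115 0.2444 0.1515] psi 116.33 xaxis [ 2.e-04  2.e-04 -1.e+00] F [-1.2   0.86  4.92] T [ 0.146  0.3   -0.032] w 0.0113 q7 1.288
tool shift [ 0.0015 -0.0002 -0.0007]
```

```bash
python3 -m creep '[{"ax":0,"ay":0,"az":0,"dx":-0.005,"dy":0,"dz":0,"hand":1},{"ax":0,"ay":0,"az":0,"dx":-0.015,"dy":0,"dz":0,"hand":1},{"ax":0,"ay":0,"az":0,"dx":-0.03,"dy":0,"dz":0,"hand":1},{"ax":0,"ay":0,"az":0,"dx":-0.05,"dy":0,"dz":0,"hand":1},{"ax":0,"ay":0,"az":0,"dx":-0.075,"dy":0,"dz":0,"hand":1},{"ax":0,"ay":0,"az":0,"dx":-0.1,"dy":0,"dz":0,"hand":1},{"ax":0,"ay":0,"az":0,"dx":-0.125,"dy":0,"dz":0,"hand":1},{"ax":0,"ay":0,"az":0,"dx":-0.14,"dy":0,"dz":0,"hand":1},{"ax":0,"ay":0,"az":0,"dx":-0.145,"dy":0,"dz":0,"hand":1},{"ax":0,"ay":0,"az":0,"dx":-0.145,"dy":0,"dz":0,"hand":1}]'
python3 -c "
from h import *
st([.5228,-.1990,.295])
f=snap('side','side2');crop(f,230,20,160,150,5,'s2')"
```

```text
time: 3.95
eef_pos: [0.5115, 0.2442, 0.2967]
ee_rot: [-0.36, 1.54, 0.36]
ft_force: [-0.2, 0.1, -3.8]
grip_width: 0.0109
t 3.95 p [0.5115 0.2442 0.2967] psi 116.32 xaxis [ 4.e-04  1.e-04 -1.e+00] F [-0.15  0.11 -3.85] T [ 0.008  0.001 -0.062] w 0.0109 q7 1.356
tool shift [ 0.0017 -0.4023 -0.1864]
```

View pics/s2.png

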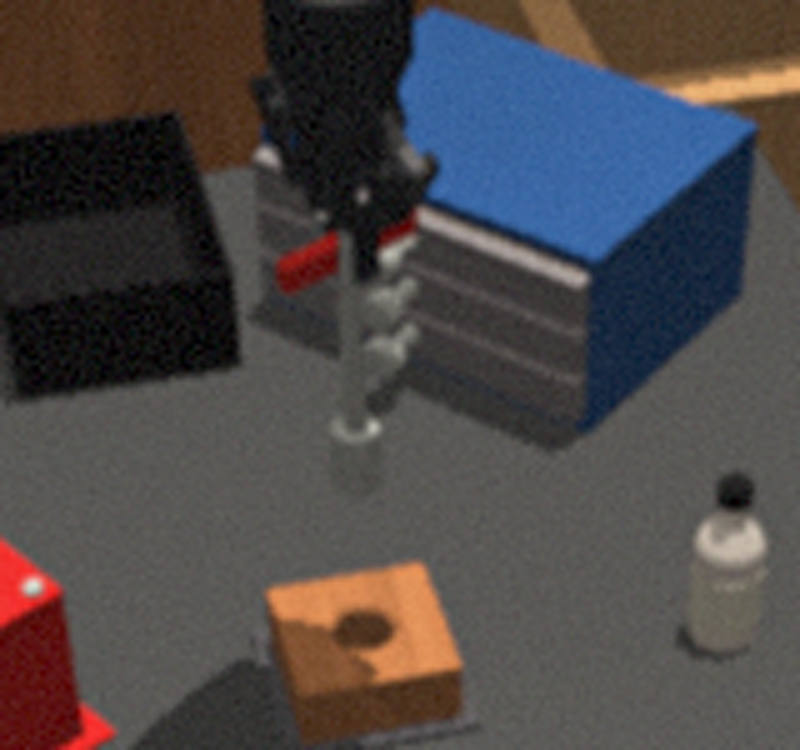

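Key is held and hangs upright, with its boss at (357,428) in the crop. The stand hole is empty. Carrying it over to the case.

```bash
python3 -m creep '[{"ax":0,"ay":0,"az":0,"dx":0,"dy":-0.008,"dz":-0.004,"hand":1},{"ax":0,"ay":0,"az":0,"dx":0,"dy":-0.024,"dz":-0.011,"hand":1},{"ax":0,"ay":0,"az":0,"dx":0,"dy":-0.048,"dz":-0.022,"hand":1},{"ax":0,"ay":0,"az":0,"dx":0,"dy":-0.08,"dz":-0.037,"hand":1},{"ax":0,"ay":0,"az":0,"dx":0,"dy":-0.116,"dz":-0.054,"hand":1},{"ax":0,"ay":0,"az":0,"dx":0,"dy":-0.152,"dz":-0.07,"hand":1},{"ax":0,"ay":0,"az":0,"dx":0,"dy":-0.188,"dz":-0.087,"hand":1},{"ax":0,"ay":0,"az":0,"dx":0,"dy":-0.224,"dz":-0.104,"hand":1},{"ax":0,"ay":0,"az":0,"dx":0,"dy":-0.26,"dz":-0.12,"hand":1},{"ax":0,"ay":0,"az":0,"dx":0,"dy":-0.296,"dz":-0.137,"hand":1},{"ax":0,"ay":0,"az":0,"dx":0,"dy":-0.328,"dz":-0.152,"hand":1},{"ax":0,"ay":0,"az":0,"dx":0,"dy":-0.354,"dz":-0.164,"hand":1}]'
python3 -m creep '[{"ax":0,"ay":0,"az":0,"dx":0,"dy":-0.02,"dz":-0.009,"hand":1},{"ax":0,"ay":0,"az":0,"dx":0,"dy":-0.036,"dz":-0.016,"hand":1},{"ax":0,"ay":0,"az":0,"dx":0,"dy":-0.045,"dz":-0.021,"hand":1},{"ax":0,"ay":0,"az":0,"dx":0,"dy":-0.048,"dz":-0.022,"hand":1},{"ax":0,"ay":0,"az":0,"dx":0,"dy":-0.048,"dz":-0.022,"hand":1},{"ax":0,"ay":0,"az":0,"dx":0,"dy":-0.048,"dz":-0.022,"hand":1}]'
python3 -c "
from h import *
st([.5228,-.1990,.295])
f=snap('side','side3');crop(f,280,120,130,150,5,'s3')
f=snap('top','top3');crop(f,310,130,120,120,5,'t3')"
```

```text
time: 5.2
eef_pos: [0.5205, -0.1486, 0.2956]
ee_rot: [-0.359, 1.542, 0.359]
ft_force: [0.5, 0.7, -2.6]
grip_width: 0.011
time: 5.8
eef_pos: [0.5231, -0.1976, 0.2963]
ee_rot: [-0.361, 1.54, 0.361]
ft_force: [0.4, 1.0, -2.5]
grip_width: 0.0109
t 5.8 p [ 0.5231 -0.1976  0.2963] psi 116.39 xaxis [-1.e-04  3.e-04 -1.e+00] F [ 0.36  1.04 -2.53] T [0.025 0.03  0.032] w 0.0109 q7 2.146
tool shift [ 0.0013 -0.0011 -0.0009]
```

View pics/s3.png

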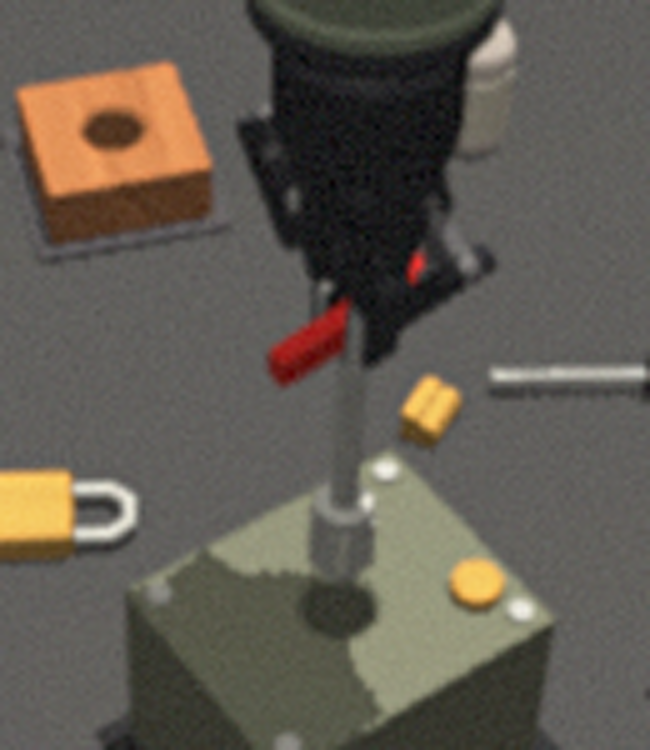

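View pics/t3.png

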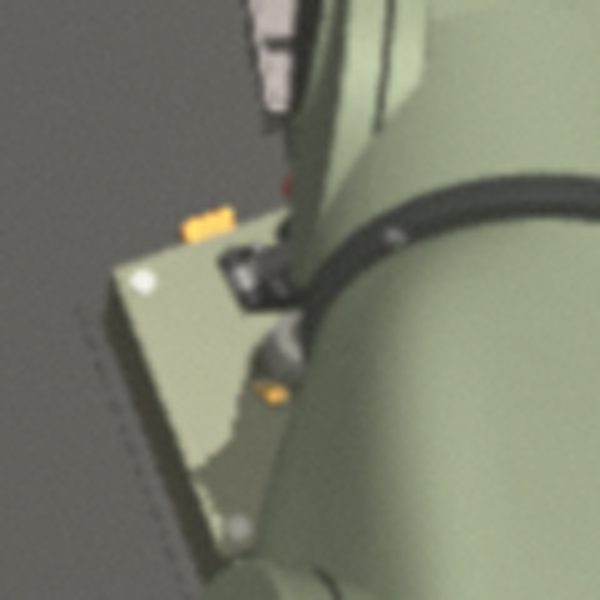

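```bash
cat >> h.py <<'E'
def keyoverlay(f,p,u0,v0,k,tipoff=.1415):
    for dz in (.151,.042,0):
        q=proj(f,[p[0],p[1],p[2]-tipoff+dz]);print("pred dz",dz,((q-[u0,v0]+.4)*k).round(1))
E
python3 - <<'E'
from h import *
s,M=st()
f=load('side3');f0=load('side0')
keyoverlay(f,s["eef_pos"],280,120,5)
p=lambda u,v:(u/5+280-.4,v/5+120-.4)
z=s["eef_pos"][2]-.1415
print("boss",atz(f,*p(343,503),z+.042),"tip",atz(f,*p(339,577),z))
print("mouth pred",((proj(f,[.5218,-.2003,.12])-[280,120]+.4)*5))
# earlier at the stand
f2=load('side2');p2=lambda u,v:(u/5+230-.4,v/5+20-.4)
print("stand boss",atz(f2,*p2(356,428),.2967-.1415+.042),"hole",atz(f2,*p2(363,629),.045))
E
```

```text
t 5.9 p [ 0.5232 -0.1977  0.2964] psi 116.39 xaxis [ 1.e-04  1.e-04 -1.e+00] F [-0.52  0.13 -2.47] T [-0.02  -0.028 -0.043] w 0.0113 q7 2.146
pred dz 0.151 [355.8 334. ]
pred dz 0.042 [346.3 499.9]
pred dz 0 [343.  557.7]
boss [ 0.52121563 -0.19909387  0.19691887] tip [ 0.51815443 -0.20823534  0.15491887]
mouth pred [339.09351759 608.22719927]
stand boss [0.51144413 0.24328282 0.1972    ] hole [0.51067496 0.24394111 0.045     ]
```

Key to shaft agrees from both cameras to within ~1 mm. I'll shift 1.3 mm along tool -y and come down close above the mouth.

```bash
python3 -m creep '[{"ax":0,"ay":0,"az":0,"dx":0.006,"dy":-0.0006,"dz":0,"hand":1},{"ax":0,"ay":0,"az":0,"dx":0.016,"dy":-0.0013,"dz":0,"hand":1},{"ax":0,"ay":0,"az":0,"dx":0.026,"dy":-0.0013,"dz":0,"hand":1},{"ax":0,"ay":0,"az":0,"dx":0.03,"dy":-0.0013,"dz":0,"hand":1},{"ax":0,"ay":0,"az":0,"dx":0.03,"dy":-0.0013,"dz":0,"hand":1},{"ax":0,"ay":0,"az":0,"dx":0.03,"dy":-0.0013,"dz":0,"hand":1}]'
python3 -c "
from h import *
st([.5238,-.1989,.2965])
f=snap('side','side4');crop(f,315,175,70,90,6,'s4')
keyoverlay(f,st()[0]['eef_pos'],315,175,6)
print((proj(f,[.5218,-.2003,.12])-[315,175]+.4)*6)"
```

```text
time: 6.5
eef_pos: [0.5238, -0.1997, 0.2664]
ee_rot: [-0.36, 1.54, 0.36]
ft_force: [0.6, -0.9, -2.8]
grip_width: 0.0114
t 6.5 p [ 0.5238 -0.1997  0.2664] psi 116.33 xaxis [ 2.e-04 -1.e-04 -1.e+00] F [ 0.62 -0.93 -2.79] T [-0.019 -0.024  0.001] w 0.0114 q7 2.134
tool shift [-0.0301  0.0007  0.0004]
t 6.55 p [ 0.5238 -0.1997  0.2666] psi 116.33 xaxis [ 4.e-04 -2.e-04 -1.e+00] F [-0.28 -0.   -2.85] T [-0.008  0.018 -0.002] w 0.0113 q7 2.134
pred dz 0.151 [216.8 131.9]
pred dz 0.042 [205.6 323.1]
pred dz 0 [201.7 389.9]
[196.9122211  399.87263913]
```

View pics/s4.png

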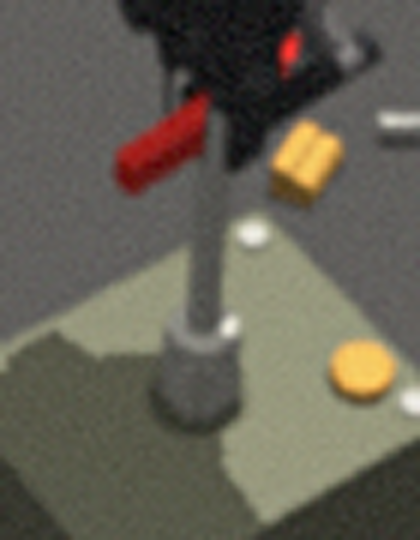

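```bash
python3 -m creep '[{"ax":0,"ay":0,"az":0,"dx":0.002,"dy":0.0005,"dz":-0.0006,"hand":1},{"ax":0,"ay":0,"az":0,"dx":0.004,"dy":0.0005,"dz":-0.0006,"hand":1},{"ax":0,"ay":0,"az":0,"dx":0.006,"dy":0.0005,"dz":-0.0006,"hand":1},{"ax":0,"ay":0,"az":0,"dx":0.008,"dy":0.0005,"dz":-0.0006,"hand":1},{"ax":0,"ay":0,"az":0,"dx":0.01,"dy":0.0005,"dz":-0.0006,"hand":1}]'
python3 -c "
from h import *
st()"
```

```text
time: 7.05
eef_pos: [0.5229, -0.1995, 0.2562]
ee_rot: [-0.36, 1.541, 0.36]
ft_force: [0.0, -0.0, -3.0]
grip_width: 0.011
t 7.05 p [ 0.5229 -0.1995  0.2562] psi 116.33 xaxis [-1.e-04 -1.e-04 -1.e+00] F [ 0.03 -0.01 -2.95] T [ 0.018  0.022 -0.016] w 0.011 q7 2.129
```

Entered the mouth with no contact force. Continuing down to just above the stem.

```bash
python3 -m creep '[{"ax":0,"ay":0,"az":0,"dx":0.003,"dy":0,"dz":0,"hand":1},{"ax":0,"ay":0,"az":0,"dx":0.007,"dy":0,"dz":0,"hand":1},{"ax":0,"ay":0,"az":0,"dx":0.012,"dy":0,"dz":0,"hand":1},{"ax":0,"ay":0,"az":0,"dx":0.018,"dy":0,"dz":0,"hand":1},{"ax":0,"ay":0,"az":0,"dx":0.024,"dy":0,"dz":0,"hand":1},{"ax":0,"ay":0,"az":0,"dx":0.03,"dy":0,"dz":0,"hand":1}]'
python3 -m creep '[{"ax":0,"ay":0,"az":0,"dx":0.005,"dy":0,"dz":0,"hand":1},{"ax":0,"ay":0,"az":0,"dx":0.01,"dy":0,"dz":0,"hand":1},{"ax":0,"ay":0,"az":0,"dx":0.015,"dy":0,"dz":0,"hand":1},{"ax":0,"ay":0,"az":0,"dx":0.02,"dy":0,"dz":0,"hand":1},{"ax":0,"ay":0,"az":0,"dx":0.024,"dy":0,"dz":0,"hand":1},{"ax":0,"ay":0,"az":0,"dx":0.028,"dy":0,"dz":0,"hand":1}]'
python3 -c "
from h import *
st()"
```

```text
time: 7.65
eef_pos: [0.5228, -0.1995, 0.2257]
ee_rot: [-0.36, 1.541, 0.36]
ft_force: [0.5, 0.3, -2.9]
grip_width: 0.0109
time: 8.25
eef_pos: [0.5229, -0.1995, 0.198]
ee_rot: [-0.36, 1.541, 0.36]
ft_force: [-0.2, -0.5, -3.9]
grip_width: 0.0107
t 8.25 p [ 0.5229 -0.1995  0.198 ] psi 116.33 xaxis [ 0.e+00 -1.e-04 -1.e+00] F [-0.21 -0.54 -3.86] T [ 0.013 -0.024  0.003] w 0.0107 q7 2.099
```

```bash
python3 -m creep '[{"ax":0,"ay":0,"az":0,"dx":0.002,"dy":0,"dz":0,"hand":1},{"ax":0,"ay":0,"az":0,"dx":0.004,"dy":0,"dz":0,"hand":1},{"ax":0,"ay":0,"az":0,"dx":0.006,"dy":0,"dz":0,"hand":1},{"ax":0,"ay":0,"az":0,"dx":0.008,"dy":0,"dz":0,"hand":1},{"ax":0,"ay":0,"az":0,"dx":0.009,"dy":0,"dz":0,"hand":1}]'
python3 -m creep '[{"ax":0,"ay":0,"az":0,"dx":0.001,"dy":0,"dz":0,"hand":1},{"ax":0,"ay":0,"az":0,"dx":0.002,"dy":0,"dz":0,"hand":1},{"ax":0,"ay":0,"az":0,"dx":0.003,"dy":0,"dz":0,"hand":1}]'
python3 -c "
from h import *
st()"
```

```text
time: 8.75
eef_pos: [0.5229, -0.1995, 0.1892]
ee_rot: [-0.36, 1.541, 0.36]
ft_force: [-0.1, -0.6, -3.8]
grip_width: 0.0112
time: 9.05
eef_pos: [0.5229, -0.1995, 0.1863]
ee_rot: [-0.36, 1.541, 0.36]
ft_force: [-0.4, 1.0, -2.8]
grip_width: 0.0112
t 9.05 p [ 0.5229 -0.1995  0.1863] psi 116.32 xaxis [ 0.e+00 -2.e-04 -1.e+00] F [-0.45  0.96 -2.77] T [-0.019 -0.007 -0.051] w 0.0112 q7 2.092
```

Tip ≈ 45 mm, still free. Half-millimetre steps to feel the shoulders.

```bash
python3 -m creep '[{"ax":0,"ay":0,"az":0,"dx":0.0005,"dy":0,"dz":0,"hand":1},{"ax":0,"ay":0,"az":0,"dx":0.001,"dy":0,"dz":0,"hand":1},{"ax":0,"ay":0,"az":0,"dx":0.0015,"dy":0,"dz":0,"hand":1},{"ax":0,"ay":0,"az":0,"dx":0.002,"dy":0,"dz":0,"hand":1}]'
python3 -m creep '[{"ax":0,"ay":0,"az":0,"dx":0.0005,"dy":0,"dz":0,"hand":1},{"ax":0,"ay":0,"az":0,"dx":0.001,"dy":0,"dz":0,"hand":1}]'
python3 -c "
from h import *
st()"
```

```text
time: 9.45
eef_pos: [0.5229, -0.1995, 0.1843]
ee_rot: [-0.36, 1.541, 0.36]
ft_force: [0.1, -0.3, -2.9]
grip_width: 0.011
time: 9.65
eef_pos: [0.5229, -0.1995, 0.1833]
ee_rot: [-0.36, 1.541, 0.36]
ft_force: [0.0, 0.0, 1.3]
grip_width: 0.0114
t 9.65 p [ 0.5229 -0.1995  0.1833] psi 116.33 xaxis [ 0.e+00 -1.e-04 -1.e+00] F [0.   0.01 1.3 ] T [0.001 0.099 0.001] w 0.0114 q7 2.091
```

Contact on the shoulders at TCP 0.1833, where calculation says 0.1835 (about 4 N). Now a light preload and a clockwise search.

```bash
python3 -m creep '[{"ax":0,"ay":0,"az":0,"dx":0.0005,"dy":0,"dz":0,"hand":1},{"ax":4,"ay":0,"az":0,"dx":0.0005,"dy":0,"dz":0,"hand":1}]'
python3 -m creep '[{"ax":4,"ay":0,"az":0,"dx":0,"dy":0,"dz":0,"hand":1}]'
python3 -m creep '[{"ax":4,"ay":0,"az":0,"dx":0,"dy":0,"dz":0,"hand":1}]'
python3 -c "
from h import *
st()"
```

```text
time: 9.85
eef_pos: [0.5231, -0.1996, 0.1831]
ee_rot: [-0.306, 1.548, 0.305]
ft_force: [-0.8, 0.9, 4.4]
grip_width: 0.0108
time: 9.95
eef_pos: [0.523, -0.1996, 0.1832]
ee_rot: [-0.249, 1.556, 0.249]
ft_force: [-0.8, 0.4, 2.9]
grip_width: 0.011
time: 10.05
eef_pos: [0.523, -0.1995, 0.1831]
ee_rot: [-0.194, 1.562, 0.194]
ft_force: [-0.5, 1.5, 3.4]
grip_width: 0.011
t 10.05 p [ 0.523  -0.1995  0.1831] psi 104.16 xaxis [ 5.e-04 -2.e-04 -1.e+00] F [-0.48  1.48  3.45] T [0.151 0.289 0.032] w 0.011 q7 1.931
```

```bash
for i in 1 ; do python3 -m creep '[{"ax":4,"ay":0,"az":0,"dx":0,"dy":0,"dz":0,"hand":1}]'; done
python3 -m creep '[{"ax":4,"ay":0,"az":0,"dx":0,"dy":0,"dz":0,"hand":1}]'
python3 -m creep '[{"ax":4,"ay":0,"az":0,"dx":0,"dy":0,"dz":0,"hand":1}]'
python3 -m creep '[{"ax":4,"ay":0,"az":0,"dx":0,"dy":0,"dz":0,"hand":1}]'
python3 -c "
from h import *
st()"
```

```text
time: 10.15
eef_pos: [0.523, -0.1995, 0.1831]
ee_rot: [-0.14, 1.566, 0.139]
ft_force: [-0.7, 0.0, 1.2]
grip_width: 0.0113
time: 10.25
eef_pos: [0.5229, -0.1994, 0.183]
ee_rot: [-0.085, 1.569, 0.084]
ft_force: [-0.7, 0.4, 0.1]
grip_width: 0.0112
time: 10.35
eef_pos: [0.5228, -0.1994, 0.1829]
ee_rot: [-0.03, 1.571, 0.03]
ft_force: [0.8, 1.0, -1.6]
grip_width: 0.0114
time: 10.45
eef_pos: [0.5229, -0.1995, 0.1828]
ee_rot: [0.025, 1.571, -0.025]
ft_force: [0.1, -0.8, -3.1]
grip_width: 0.0108
t 10.45 p [ 0.5229 -0.1995  0.1828] psi 88.17 xaxis [-1.e-04 -0.e+00 -1.e+00] F [ 0.09 -0.78 -3.09] T [ 0.002 -0.061  0.048] w 0.0108 q7 1.722
```

Contact vanished at psi ≈ 88°, so the square may be lined up. I'll test by lowering 1 mm.

```bash
python3 -m creep '[{"ax":0,"ay":0,"az":0,"dx":0.0005,"dy":0,"dz":0,"hand":1},{"ax":0,"ay":0,"az":0,"dx":0.001,"dy":0,"dz":0,"hand":1}]'
python3 -c "
from h import *
st()"
```

```text
time: 10.65
eef_pos: [0.5229, -0.1994, 0.1817]
ee_rot: [0.021, 1.571, -0.021]
ft_force: [0.6, 0.3, -2.4]
grip_width: 0.0108
t 10.65 p [ 0.5229 -0.1994  0.1817] psi 88.46 xaxis [-1.e-04 -1.e-04 -1.e+00] F [ 0.65  0.25 -2.38] T [-0.01  -0.056  0.024] w 0.0108 q7 1.726
```

```bash
python3 -m creep '[{"ax":3,"ay":0,"az":0,"dx":0.0005,"dy":0,"dz":0,"hand":1},{"ax":3,"ay":0,"az":0,"dx":0.001,"dy":0,"dz":0,"hand":1},{"ax":3,"ay":0,"az":0,"dx":0.0015,"dy":0,"dz":0,"hand":1}]'
python3 -c "
from h import *
st()"
```

```text
time: 10.95
eef_pos: [0.5229, -0.1995, 0.1802]
ee_rot: [0.062, 1.57, -0.062]
ft_force: [0.6, 0.1, -3.9]
grip_width: 0.0112
t 10.95 p [ 0.5229 -0.1995  0.1802] psi 85.46 xaxis [-1.e-04 -1.e-04 -1.e+00] F [ 0.61  0.09 -3.85] T [-0.044 -0.051 -0.037] w 0.0112 q7 1.687
```

The fit is found. Lowering onto the stem with force checks.

```bash
python3 -m creep '[{"ax":0,"ay":0,"az":0,"dx":0.001,"dy":0,"dz":0,"hand":1},{"ax":0,"ay":0,"az":0,"dx":0.0025,"dy":0,"dz":0,"hand":1},{"ax":0,"ay":0,"az":0,"dx":0.004,"dy":0,"dz":0,"hand":1},{"ax":0,"ay":0,"az":0,"dx":0.006,"dy":0,"dz":0,"hand":1}]'
python3 -m creep '[{"ax":0,"ay":0,"az":0,"dx":0.002,"dy":0,"dz":0,"hand":1},{"ax":0,"ay":0,"az":0,"dx":0.004,"dy":0,"dz":0,"hand":1},{"ax":0,"ay":0,"az":0,"dx":0.006,"dy":0,"dz":0,"hand":1},{"ax":0,"ay":0,"az":0,"dx":0.008,"dy":0,"dz":0,"hand":1}]'
python3 -c "
from h import *
st()"
```

```text
time: 11.35
eef_pos: [0.5229, -0.1995, 0.1742]
ee_rot: [0.064, 1.57, -0.064]
ft_force: [-0.6, -0.5, -3.7]
grip_width: 0.0114
time: 11.75
eef_pos: [0.5229, -0.1995, 0.1661]
ee_rot: [0.064, 1.57, -0.064]
ft_force: [0.5, -0.8, -3.4]
grip_width: 0.011
t 11.75 p [ 0.5229 -0.1995  0.1661] psi 85.33 xaxis [-0.e+00 -1.e-04 -1.e+00] F [ 0.51 -0.75 -3.36] T [-0.003  0.02  -0.07 ] w 0.011 q7 1.681
```

```bash
python3 -m creep '[{"ax":0,"ay":0,"az":0,"dx":0.001,"dy":0,"dz":0,"hand":1},{"ax":0,"ay":0,"az":0,"dx":0.002,"dy":0,"dz":0,"hand":1},{"ax":0,"ay":0,"az":0,"dx":0.003,"dy":0,"dz":0,"hand":1},{"ax":0,"ay":0,"az":0,"dx":0.0035,"dy":0,"dz":0,"hand":1}]'
python3 -m creep '[{"ax":0,"ay":0,"az":0,"dx":0.0005,"dy":0,"dz":0,"hand":1},{"ax":0,"ay":0,"az":0,"dx":0.0005,"dy":0,"dz":0,"hand":1}]'
python3 -m creep '[{"ax":0,"ay":0,"az":0,"dx":0.0005,"dy":0,"dz":0,"hand":1},{"ax":0,"ay":0,"az":0,"dx":0.0005,"dy":0,"dz":0,"hand":1}]'
python3 -c "
from h import *
st()"
```

```text
time: 12.15
eef_pos: [0.5229, -0.1995, 0.1628]
ee_rot: [0.064, 1.57, -0.064]
ft_force: [-0.1, -0.3, -3.2]
grip_width: 0.0108
time: 12.35
eef_pos: [0.5229, -0.1995, 0.1623]
ee_rot: [0.064, 1.57, -0.064]
ft_force: [0.1, -0.7, -3.1]
grip_width: 0.0113
time: 12.55
eef_pos: [0.5229, -0.1995, 0.1618]
ee_rot: [0.064, 1.57, -0.064]
ft_force: [0.1, 0.5, -3.3]
grip_width: 0.0111
t 12.55 p [ 0.5229 -0.1995  0.1618] psi 85.33 xaxis [ 0.e+00 -1.e-04 -1.e+00] F [ 0.11  0.48 -3.28] T [-0.026  0.021 -0.062] w 0.0111 q7 1.68
```

Seated, tip at ~20 mm with no load. Now turning clockwise in small steps and watching torque and side forces.

```bash
python3 -m creep '[{"ax":3,"ay":0,"az":0,"dx":0,"dy":0,"dz":0,"hand":1},{"ax":6,"ay":0,"az":0,"dx":0,"dy":0,"dz":0,"hand":1}]'; python3 -c "
from h import *
st()"
python3 -m creep '[{"ax":3,"ay":0,"az":0,"dx":0,"dy":0,"dz":0,"hand":1},{"ax":6,"ay":0,"az":0,"dx":0,"dy":0,"dz":0,"hand":1}]'; python3 -c "
from h import *
st()"
python3 -m creep '[{"ax":3,"ay":0,"az":0,"dx":0,"dy":0,"dz":0,"hand":1},{"ax":6,"ay":0,"az":0,"dx":0,"dy":0,"dz":0,"hand":1}]'; python3 -c "
from h import *
st()"
```

```text
time: 12.75
eef_pos: [0.5229, -0.1994, 0.1618]
ee_rot: [0.148, 1.566, -0.148]
ft_force: [-0.2, 0.5, -3.5]
grip_width: 0.011
t 12.75 p [ 0.5229 -0.1994  0.1618] psi 79.21 xaxis [-1.e-04  2.e-04 -1.e+00] F [-0.22  0.51 -3.46] T [ 0.421 -0.058 -0.004] w 0.011 q7 1.603
time: 12.95
eef_pos: [0.5229, -0.1993, 0.1618]
ee_rot: [0.23, 1.559, -0.23]
ft_force: [0.1, 1.1, -3.0]
grip_width: 0.0109
t 12.95 p [ 0.5229 -0.1993  0.1618] psi 73.22 xaxis [-0.e+00  2.e-04 -1.e+00] F [ 0.09  1.12 -2.97] T [ 0.377 -0.031  0.079] w 0.0109 q7 1.527
time: 13.15
eef_pos: [0.5229, -0.1993, 0.1618]
ee_rot: [0.312, 1.548, -0.312]
ft_force: [-0.3, 0.6, -4.3]
grip_width: 0.0111
t 13.15 p [ 0.5229 -0.1993  0.1618] psi 67.22 xaxis [-1.e-04  3.e-04 -1.e+00] F [-0.32  0.57 -4.28] T [ 0.395 -0.008  0.112] w 0.0111 q7 1.452
```

```bash
python3 -m creep '[{"ax":4,"ay":0,"az":0,"dx":0,"dy":0,"dz":0,"hand":1},{"ax":8,"ay":0,"az":0,"dx":0,"dy":0,"dz":0,"hand":1},{"ax":12,"ay":0,"az":0,"dx":0,"dy":0,"dz":0,"hand":1}]'; python3 -c "
from h import *
st()"
python3 -m creep '[{"ax":4,"ay":0,"az":0,"dx":0,"dy":0,"dz":0,"hand":1},{"ax":8,"ay":0,"az":0,"dx":0,"dy":0,"dz":0,"hand":1},{"ax":12,"ay":0,"az":0,"dx":0,"dy":0,"dz":0,"hand":1}]'; python3 -c "
from h import *
st()
f=snap('top','top5');crop(f,310,130,120,120,5,'t5')"
```

```text
time: 13.45
eef_pos: [0.5229, -0.1992, 0.1619]
ee_rot: [0.476, 1.518, -0.476]
ft_force: [0.2, 0.8, -4.1]
grip_width: 0.0109
t 13.45 p [ 0.5229 -0.1992  0.1619] psi 55.18 xaxis [-0.e+00  3.e-04 -1.e+00] F [ 0.24  0.85 -4.11] T [0.395 0.011 0.16 ] w 0.0109 q7 1.302
time: 13.75
eef_pos: [0.5229, -0.1992, 0.1618]
ee_rot: [0.639, 1.475, -0.638]
ft_force: [-0.6, 0.8, -2.9]
grip_width: 0.0112
t 13.75 p [ 0.5229 -0.1992  0.1618] psi 43.19 xaxis [-2.e-04  3.e-04 -1.e+00] F [-0.61  0.79 -2.9 ] T [0.451 0.073 0.14 ] w 0.0112 q7 1.152
```

View pics/t5.png

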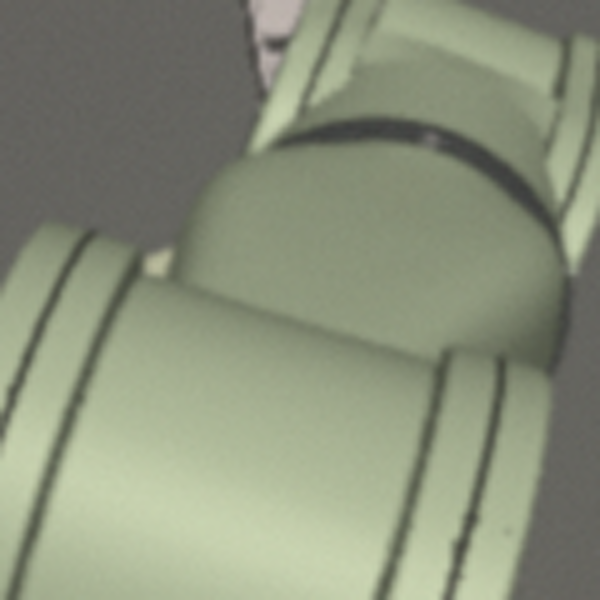

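```bash
python3 -m creep '[{"ax":4,"ay":0,"az":0,"dx":0,"dy":0,"dz":0,"hand":1},{"ax":8,"ay":0,"az":0,"dx":0,"dy":0,"dz":0,"hand":1},{"ax":12,"ay":0,"az":0,"dx":0,"dy":0,"dz":0,"hand":1}]'; python3 -c "
from h import *
st()"
python3 -m creep '[{"ax":4,"ay":0,"az":0,"dx":0,"dy":0,"dz":0,"hand":1},{"ax":8,"ay":0,"az":0,"dx":0,"dy":0,"dz":0,"hand":1},{"ax":12,"ay":0,"az":0,"dx":0,"dy":0,"dz":0,"hand":1}]'; python3 -c "
from h import *
st()"
python3 -m creep '[{"ax":4,"ay":0,"az":0,"dx":0,"dy":0,"dz":0,"hand":1},{"ax":8,"ay":0,"az":0,"dx":0,"dy":0,"dz":0,"hand":1},{"ax":12,"ay":0,"az":0,"dx":0,"dy":0,"dz":0,"hand":1}]'; python3 -c "
from h import *
s,M=st();print(s['qpos'])
f=snap('top','top6')"
```

```text
time: 14.1
eef_pos: [0.5229, -0.1992, 0.1618]
ee_rot: [0.799, 1.419, -0.798]
ft_force: [-0.1, 1.8, -3.6]
grip_width: 0.0113
t 14.1 p [ 0.5229 -0.1992  0.1618] psi 31.27 xaxis [-1.e-04  4.e-04 -1.e+00] F [-0.13  1.78 -3.59] T [0.519 0.025 0.122] w 0.0113 q7 1.004
time: 14.4
eef_pos: [0.5229, -0.1992, 0.1618]
ee_rot: [0.958, 1.35, -0.958]
ft_force: [-1.2, 1.8, -2.1]
grip_width: 0.0109
t 14.4 p [ 0.5229 -0.1992  0.1618] psi 19.28 xaxis [-2.e-04  4.e-04 -1.e+00] F [-1.19  1.75 -2.13] T [0.541 0.101 0.143] w 0.0109 q7 0.855
time: 14.7
eef_pos: [0.5229, -0.1991, 0.1618]
ee_rot: [1.115, 1.267, -1.115]
ft_force: [-0.3, 0.8, -3.0]
grip_width: 0.011
t 14.7 p [ 0.5229 -0.1991  0.1618] psi 7.28 xaxis [-1.e-04  5.e-04 -1.e+00] F [-0.31  0.8  -3.04] T [0.543 0.075 0.112] w 0.011 q7 0.705
[ 0.16524273  0.7935418   0.27809743  1.63633943 -0.2908702   0.75299565
  0.70500882]
```

View pics/top6.png

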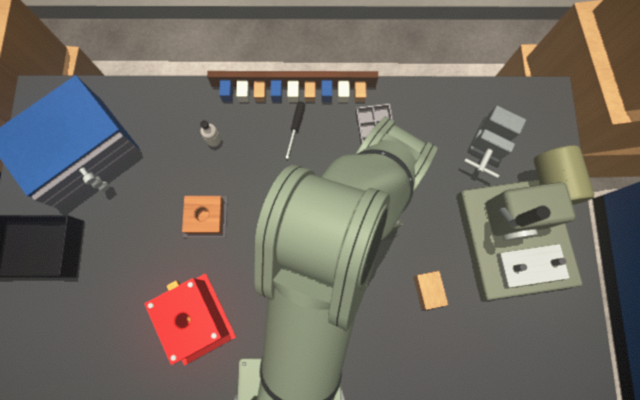

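The arm hides the case in the top view (the elbow covers ~(320,230)), so the bolt can't be seen here. I'll go on by angle and torque in smaller steps.

```bash
python3 -m creep '[{"ax":4,"ay":0,"az":0,"dx":0,"dy":0,"dz":0,"hand":1},{"ax":8,"ay":0,"az":0,"dx":0,"dy":0,"dz":0,"hand":1},{"ax":10,"ay":0,"az":0,"dx":0,"dy":0,"dz":0,"hand":1}]'; python3 -c "
from h import *
st()"
python3 -m creep '[{"ax":2,"ay":0,"az":0,"dx":0,"dy":0,"dz":0,"hand":1}]'; python3 -c "
from h import *
st()"
python3 -m creep '[{"ax":2,"ay":0,"az":0,"dx":0,"dy":0,"dz":0,"hand":1}]'; python3 -c "
from h import *
st()"
```

```text
time: 15.05
eef_pos: [0.5229, -0.1992, 0.1618]
ee_rot: [1.243, 1.187, -1.243]
ft_force: [-1.0, 1.7, -1.6]
grip_width: 0.0109
t 15.05 p [ 0.5229 -0.1992  0.1618] psi -2.66 xaxis [-2.e-04  3.e-04 -1.e+00] F [-1.04  1.73 -1.59] T [0.647 0.089 0.049] w 0.0109 q7 0.58
time: 15.15
eef_pos: [0.5229, -0.1993, 0.1618]
ee_rot: [1.269, 1.17, -1.269]
ft_force: [0.3, 3.6, -2.6]
grip_width: 0.0105
t 15.15 p [ 0.5229 -0.1993  0.1618] psi -4.64 xaxis [-2.e-04  3.e-04 -1.e+00] F [ 0.28  3.61 -2.56] T [0.789 0.037 0.105] w 0.0105 q7 0.555
time: 15.25
eef_pos: [0.5229, -0.1993, 0.1618]
ee_rot: [1.295, 1.152, -1.295]
ft_force: [-0.5, 2.6, -3.1]
grip_width: 0.011
t 15.25 p [ 0.5229 -0.1993  0.1618] psi -6.71 xaxis [-1.e-04  3.e-04 -1.e+00] F [-0.53  2.56 -3.06] T [0.806 0.009 0.137] w 0.011 q7 0.529
```

```bash
python3 -m creep '[{"ax":1.5,"ay":0,"az":0,"dx":0,"dy":0,"dz":0,"hand":1},{"ax":1.5,"ay":0,"az":0,"dx":0,"dy":0,"dz":0,"hand":1}]'; python3 -c "
from h import *
st()"
python3 -m creep '[{"ax":1.5,"ay":0,"az":0,"dx":0,"dy":0,"dz":0,"hand":1},{"ax":1.5,"ay":0,"az":0,"dx":0,"dy":0,"dz":0,"hand":1}]'; python3 -c "
from h import *
st()"
```

```text
time: 15.45
eef_pos: [0.5229, -0.1994, 0.1618]
ee_rot: [1.314, 1.138, -1.314]
ft_force: [0.1, 0.9, -2.4]
grip_width: 0.011
t 15.45 p [ 0.5229 -0.1994  0.1618] psi -8.21 xaxis [-1.e-04 -0.e+00 -1.e+00] F [ 0.12  0.94 -2.4 ] T [ 0.921 -0.017  0.084] w 0.011 q7 0.511
time: 15.65
eef_pos: [0.5229, -0.1994, 0.1618]
ee_rot: [1.333, 1.124, -1.333]
ft_force: [-0.6, 2.2, -2.7]
grip_width: 0.0109
t 15.65 p [ 0.5229 -0.1994  0.1618] psi -9.73 xaxis [-1.e-04  0.e+00 -1.e+00] F [-0.56  2.22 -2.68] T [0.957 0.035 0.061] w 0.0109 q7 0.491
```

Torque z stays at the friction level (~0.1), so no stop yet. By angle the stem has turned ≈1.53 rad. I'll back off into the play, lift out and look at the bolt.

```bash
python3 -m creep '[{"ax":-3,"ay":0,"az":0,"dx":0,"dy":0,"dz":0,"hand":1},{"ax":-6,"ay":0,"az":0,"dx":0,"dy":0,"dz":-0.0003,"hand":1},{"ax":-6,"ay":0,"az":0,"dx":0,"dy":0,"dz":-0.0003,"hand":1}]'; python3 -c "
from h import *
st()"
python3 -m creep '[{"ax":0,"ay":0,"az":0,"dx":-0.002,"dy":0,"dz":0,"hand":1},{"ax":0,"ay":0,"az":0,"dx":-0.005,"dy":0,"dz":0,"hand":1},{"ax":0,"ay":0,"az":0,"dx":-0.009,"dy":0,"dz":0,"hand":1}]'; python3 -c "
from h import *
st()"
```

```text
time: 15.95
eef_pos: [0.523, -0.1995, 0.1619]
ee_rot: [1.255, 1.178, -1.255]
ft_force: [0.6, 0.8, -3.1]
grip_width: 0.0111
t 15.95 p [ 0.523  -0.1995  0.1619] psi -3.62 xaxis [ 4.e-04 -5.e-04 -1.e+00] F [ 0.62  0.85 -3.13] T [ 0.388 -0.262  0.037] w 0.0111 q7 0.568
time: 16.25
eef_pos: [0.5229, -0.1993, 0.1711]
ee_rot: [1.257, 1.178, -1.257]
ft_force: [0.7, 0.6, -3.1]
grip_width: 0.0109
t 16.25 p [ 0.5229 -0.1993  0.1711] psi -3.72 xaxis [-2.e-04 -3.e-04 -1.e+00] F [ 0.67  0.6  -3.12] T [ 0.224  0.031 -0.002] w 0.0109 q7 0.562
```

```bash
python3 -m creep '[{"ax":0,"ay":0,"az":0,"dx":-0.006,"dy":0,"dz":0,"hand":1},{"ax":0,"ay":0,"az":0,"dx":-0.014,"dy":0,"dz":0,"hand":1},{"ax":0,"ay":0,"az":0,"dx":-0.024,"dy":0,"dz":0,"hand":1},{"ax":0,"ay":0,"az":0,"dx":-0.036,"dy":0,"dz":0,"hand":1},{"ax":0,"ay":0,"az":0,"dx":-0.05,"dy":0,"dz":0,"hand":1},{"ax":0,"ay":0,"az":0,"dx":-0.064,"dy":0,"dz":0,"hand":1},{"ax":0,"ay":0,"az":0,"dx":-0.078,"dy":0,"dz":0,"hand":1},{"ax":0,"ay":0,"az":0,"dx":-0.092,"dy":0,"dz":0,"hand":1},{"ax":0,"ay":0,"az":0,"dx":-0.106,"dy":0,"dz":0,"hand":1},{"ax":0,"ay":0,"az":0,"dx":-0.118,"dy":0,"dz":0,"hand":1},{"ax":0,"ay":0,"az":0,"dx":-0.124,"dy":0,"dz":0,"hand":1}]'; python3 -c "
from h import *
st([0.511,.244,.295])
f=snap('top','top7')"
```

```text
time: 17.35
eef_pos: [0.523, -0.1995, 0.2964]
ee_rot: [1.257, 1.176, -1.256]
ft_force: [-0.0, -0.7, -4.0]
grip_width: 0.011
t 17.35 p [ 0.523  -0.1995  0.2964] psi -3.69 xaxis [ 1.4e-03 -9.0e-04 -1.0e+00] F [-0.05 -0.7  -4.02] T [-0.039  0.021  0.014] w 0.011 q7 0.495
tool shift [ 0.001  -0.0405 -0.4418]
```

View pics/top7.png

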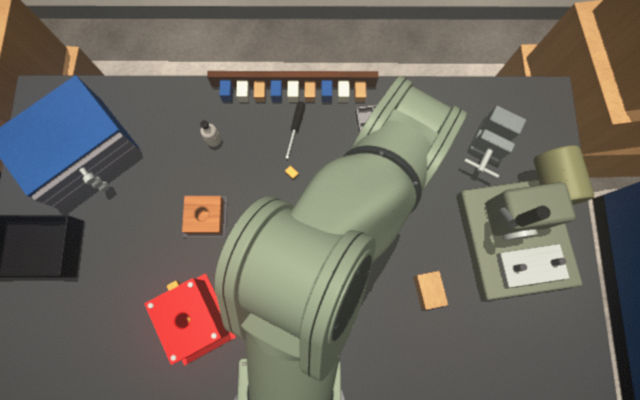

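```bash
python3 -m creep '[{"ax":0,"ay":0,"az":0,"dx":0,"dy":-0.001,"dz":-0.01,"hand":1},{"ax":0,"ay":0,"az":0,"dx":0,"dy":-0.003,"dz":-0.03,"hand":1},{"ax":0,"ay":0,"az":0,"dx":0,"dy":-0.006,"dz":-0.06,"hand":1},{"ax":0,"ay":0,"az":0,"dx":0,"dy":-0.009,"dz":-0.1,"hand":1},{"ax":0,"ay":0,"az":0,"dx":0,"dy":-0.013,"dz":-0.14,"hand":1},{"ax":0,"ay":0,"az":0,"dx":0,"dy":-0.016,"dz":-0.18,"hand":1},{"ax":0,"ay":0,"az":0,"dx":0,"dy":-0.02,"dz":-0.22,"hand":1},{"ax":0,"ay":0,"az":0,"dx":0,"dy":-0.024,"dz":-0.255,"hand":1},{"ax":0,"ay":0,"az":0,"dx":0,"dy":-0.026,"dz":-0.28,"hand":1},{"ax":0,"ay":0,"az":0,"dx":0,"dy":-0.027,"dz":-0.295,"hand":1},{"ax":0,"ay":0,"az":0,"dx":0,"dy":-0.028,"dz":-0.3,"hand":1}]'; python3 -c "
from h import *
st([0.511,.244,.295])
f=snap('top','top8');crop(f,320,150,100,100,6,'t8')
E=f['extrinsics']"
```

```text
time: 18.5
eef_pos: [0.5139, 0.1034, 0.2944]
ee_rot: [1.255, 1.179, -1.256]
ft_force: [0.7, -1.2, -3.6]
grip_width: 0.0107
t 18.5 p [0.5139 0.1034 0.2944] psi -3.58 xaxis [-7.e-04 -1.e-04 -1.e+00] F [ 0.69 -1.24 -3.59] T [ 0.003 -0.032 -0.04 ] w 0.0107 q7 -0.032
tool shift [-0.0006 -0.0117 -0.1402]
```

View pics/t8.png

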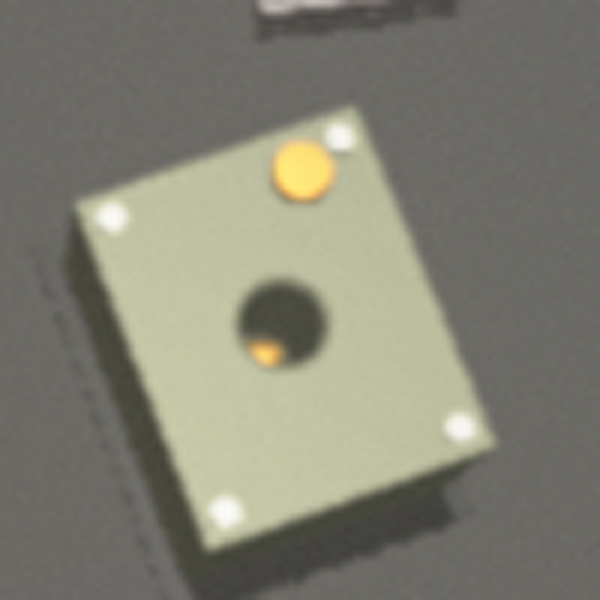

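With the arm aside, the bolt no longer shows beyond the case's front edge (it was at (190,150) in this crop before). The case top hides the last ~14 mm of projection, though, so the picture can't prove flush. My torque record puts the turn at 84–89° and flush needs 86.2°, so I'll go back and turn 2.5° more in fine steps. The stop would come at 91.7°.

```bash
python3 -m creep '[{"ax":0,"ay":0,"az":0,"dx":0,"dy":0.001,"dz":0.01,"hand":1},{"ax":0,"ay":0,"az":0,"dx":0,"dy":0.003,"dz":0.03,"hand":1},{"ax":0,"ay":0,"az":0,"dx":0,"dy":0.006,"dz":0.06,"hand":1},{"ax":0,"ay":0,"az":0,"dx":0,"dy":0.009,"dz":0.1,"hand":1},{"ax":0,"ay":0,"az":0,"dx":0,"dy":0.013,"dz":0.14,"hand":1},{"ax":0,"ay":0,"az":0,"dx":0,"dy":0.016,"dz":0.18,"hand":1},{"ax":0,"ay":0,"az":0,"dx":0,"dy":0.02,"dz":0.22,"hand":1},{"ax":0,"ay":0,"az":0,"dx":0,"dy":0.024,"dz":0.255,"hand":1},{"ax":0,"ay":0,"az":0,"dx":0,"dy":0.026,"dz":0.28,"hand":1},{"ax":0,"ay":0,"az":0,"dx":0,"dy":0.027,"dz":0.295,"hand":1},{"ax":0,"ay":0,"az":0,"dx":0,"dy":0.028,"dz":0.3,"hand":1},{"ax":0,"ay":0,"az":0,"dx":0,"dy":0.028,"dz":0.3,"hand":1}]';  python3 -m creep '[{"ax":0,"ay":0,"az":0,"dx":0.005,"dy":0,"dz":0,"hand":1},{"ax":0,"ay":0,"az":0,"dx":0.015,"dy":0,"dz":0,"hand":1},{"ax":0,"ay":0,"az":0,"dx":0.025,"dy":0,"dz":0,"hand":1},{"ax":0,"ay":0,"az":0,"dx":0.031,"dy":0,"dz":0,"hand":1},{"ax":0,"ay":0,"az":0,"dx":0.031,"dy":0,"dz":0,"hand":1}]'; python3 -c "
from h import *
st([0.523,-.1995,.2654])"
```

```text
time: 19.75
eef_pos: [0.5227, -0.1995, 0.2947]
ee_rot: [1.257, 1.178, -1.257]
ft_force: [0.8, 0.6, -2.6]
grip_width: 0.0116
time: 20.25
eef_pos: [0.5227, -0.1988, 0.2628]
ee_rot: [1.256, 1.18, -1.257]
ft_force: [-0.1, 0.4, -2.4]
grip_width: 0.0106
t 20.25 p [ 0.5227 -0.1988  0.2628] psi -3.65 xaxis [-1.5e-03  4.0e-04 -1.0e+00] F [-0.07  0.42 -2.44] T [ 0.028 -0.038 -0.009] w 0.0106 q7 0.512
tool shift [-0.0026  0.0003  0.0007]
```

```bash
python3 -m creep '[{"ax":0,"ay":0,"az":0,"dx":0,"dy":0,"dz":0,"hand":1},{"ax":0,"ay":0,"az":0,"dx":0,"dy":0,"dz":0,"hand":1}]'; python3 -c "
from h import *
st([0.523,-.1995,.2654])"
```

```text
time: 20.45
eef_pos: [0.5231, -0.1993, 0.2641]
ee_rot: [1.256, 1.178, -1.256]
ft_force: [0.2, 0.0, -2.8]
grip_width: 0.0108
t 20.45 p [ 0.5231 -0.1993  0.2641] psi -3.67 xaxis [ 4.e-04 -3.e-04 -1.e+00] F [ 0.22  0.04 -2.76] T [ 0.015 -0.04   0.039] w 0.0108 q7 0.511
tool shift [-0.0013 -0.      0.0002]
```

```bash
python3 -m creep '[{"ax":0,"ay":0,"az":0,"dx":0.003,"dy":0,"dz":0,"hand":1},{"ax":0,"ay":0,"az":0,"dx":0.007,"dy":0,"dz":0,"hand":1},{"ax":0,"ay":0,"az":0,"dx":0.012,"dy":0,"dz":0,"hand":1}]'
python3 -m creep '[{"ax":0,"ay":0,"az":0,"dx":0.007,"dy":0,"dz":0,"hand":1},{"ax":0,"ay":0,"az":0,"dx":0.015,"dy":0,"dz":0,"hand":1},{"ax":0,"ay":0,"az":0,"dx":0.025,"dy":0,"dz":0,"hand":1},{"ax":0,"ay":0,"az":0,"dx":0.035,"dy":0,"dz":0,"hand":1},{"ax":0,"ay":0,"az":0,"dx":0.045,"dy":0,"dz":0,"hand":1},{"ax":0,"ay":0,"az":0,"dx":0.053,"dy":0,"dz":0,"hand":1},{"ax":0,"ay":0,"az":0,"dx":0.058,"dy":0,"dz":0,"hand":1}]'
python3 -m creep '[{"ax":0,"ay":0,"az":0,"dx":0.002,"dy":0,"dz":0,"hand":1},{"ax":0,"ay":0,"az":0,"dx":0.004,"dy":0,"dz":0,"hand":1},{"ax":0,"ay":0,"az":0,"dx":0.006,"dy":0,"dz":0,"hand":1},{"ax":0,"ay":0,"az":0,"dx":0.008,"dy":0,"dz":0,"hand":1}]'
python3 -c "
from h import *
st()"
```

```text
time: 20.75
eef_pos: [0.523, -0.1992, 0.2515]
ee_rot: [1.256, 1.178, -1.256]
ft_force: [1.1, -0.4, -3.3]
grip_width: 0.0107
time: 21.45
eef_pos: [0.5228, -0.1992, 0.193]
ee_rot: [1.256, 1.179, -1.257]
ft_force: [-0.1, -0.2, -3.2]
grip_width: 0.011
time: 21.85
eef_pos: [0.5231, -0.1992, 0.1859]
ee_rot: [1.256, 1.178, -1.256]
ft_force: [0.2, -0.6, -4.2]
grip_width: 0.0111
t 21.85 p [ 0.5231 -0.1992  0.1859] psi -3.67 xaxis [ 4.e-04 -2.e-04 -1.e+00] F [ 0.17 -0.61 -4.2 ] T [ 0.031 -0.042  0.031] w 0.0111 q7 0.555
```

```bash
python3 -m creep '[{"ax":0,"ay":0,"az":0,"dx":0.001,"dy":0,"dz":0,"hand":1},{"ax":0,"ay":0,"az":0,"dx":0.002,"dy":0,"dz":0,"hand":1},{"ax":0,"ay":0,"az":0,"dx":0.003,"dy":0,"dz":0,"hand":1}]'
python3 -m creep '[{"ax":0,"ay":0,"az":0,"dx":0.0007,"dy":0,"dz":0,"hand":1},{"ax":0,"ay":0,"az":0,"dx":0.0015,"dy":0,"dz":0,"hand":1}]'
python3 -c "
from h import *
st()"
```

```text
time: 22.15
eef_pos: [0.523, -0.1992, 0.1828]
ee_rot: [1.256, 1.178, -1.256]
ft_force: [-0.0, -0.1, -2.3]
grip_width: 0.011
time: 22.35
eef_pos: [0.523, -0.1992, 0.1813]
ee_rot: [1.256, 1.178, -1.256]
ft_force: [0.5, -0.2, -3.1]
grip_width: 0.0109
t 22.35 p [ 0.523  -0.1992  0.1813] psi -3.67 xaxis [ 0.e+00 -1.e-04 -1.e+00] F [ 0.52 -0.21 -3.1 ] T [ 0.108 -0.02   0.023] w 0.0109 q7 0.557
```

```bash
python3 -m creep '[{"ax":0,"ay":0,"az":0,"dx":0.0015,"dy":0,"dz":0,"hand":1},{"ax":0,"ay":0,"az":0,"dx":0.004,"dy":0,"dz":0,"hand":1},{"ax":0,"ay":0,"az":0,"dx":0.007,"dy":0,"dz":0,"hand":1},{"ax":0,"ay":0,"az":0,"dx":0.01,"dy":0,"dz":0,"hand":1}]'
python3 -m creep '[{"ax":0,"ay":0,"az":0,"dx":0.002,"dy":0,"dz":0,"hand":1},{"ax":0,"ay":0,"az":0,"dx":0.0045,"dy":0,"dz":0,"hand":1},{"ax":0,"ay":0,"az":0,"dx":0.007,"dy":0,"dz":0,"hand":1},{"ax":0,"ay":0,"az":0,"dx":0.0085,"dy":0,"dz":0,"hand":1},{"ax":0,"ay":0,"az":0,"dx":0.009,"dy":0,"dz":0,"hand":1}]'
python3 -c "
from h import *
st()"
```

```text
time: 22.75
eef_pos: [0.5229, -0.1992, 0.171]
ee_rot: [1.256, 1.178, -1.256]
ft_force: [0.0, 0.2, -2.6]
grip_width: 0.0112
time: 23.25
eef_pos: [0.5229, -0.1992, 0.1622]
ee_rot: [1.256, 1.178, -1.256]
ft_force: [-0.1, 1.6, -3.6]
grip_width: 0.011
t 23.25 p [ 0.5229 -0.1992  0.1622] psi -3.67 xaxis [-2.e-04 -0.e+00 -1.e+00] F [-0.12  1.6  -3.58] T [ 0.12  -0.018 -0.026] w 0.011 q7 0.568
```

```bash
cat > s.py <<'E'
from h import *
st()
E
python3 -m creep '[{"ax":2,"ay":0,"az":0,"dx":0,"dy":0,"dz":0,"hand":1},{"ax":4,"ay":0,"az":0,"dx":0,"dy":0,"dz":0,"hand":1},{"ax":4,"ay":0,"az":0,"dx":0,"dy":0,"dz":0,"hand":1}]'>/dev/null;python3 s.py
python3 -m creep '[{"ax":1,"ay":0,"az":0,"dx":0,"dy":0,"dz":0,"hand":1},{"ax":1,"ay":0,"az":0,"dx":0,"dy":0,"dz":0,"hand":1}]'>/dev/null;python3 s.py
python3 -m creep '[{"ax":1,"ay":0,"az":0,"dx":0,"dy":0,"dz":0,"hand":1},{"ax":1,"ay":0,"az":0,"dx":0,"dy":0,"dz":0,"hand":1}]'>/dev/null;python3 s.py
```

```text
t 23.55 p [ 0.523  -0.199   0.1623] psi -7.79 xaxis [-1.e-04 -0.e+00 -1.e+00] F [-0.7   1.91 -1.52] T [0.432 0.093 0.057] w 0.0112 q7 0.516
t 23.75 p [ 0.523  -0.1991  0.1624] psi -8.71 xaxis [-0.  0. -1.] F [-0.11  1.48 -3.1 ] T [ 0.545  0.051 -0.028] w 0.0107 q7 0.504
t 23.95 p [ 0.523  -0.1991  0.1624] psi -9.72 xaxis [-0.  0. -1.] F [-0.3   1.08 -2.56] T [ 0.648 -0.005  0.057] w 0.0108 q7 0.492
```

```bash

python3 -m creep '[{"ax":0.8,"ay":0,"az":0,"dx":0,"dy":0,"dz":0,"hand":1},{"ax":0.8,"ay":0,"az":0,"dx":0,"dy":0,"dz":0,"hand":1}]'>/dev/null;python3 s.py
python3 -m creep '[{"ax":0.8,"ay":0,"az":0,"dx":0,"dy":0,"dz":0,"hand":1},{"ax":0.8,"ay":0,"az":0,"dx":0,"dy":0,"dz":0,"hand":1}]'>/dev/null;python3 s.py
python3 -m creep '[{"ax":0,"ay":0,"az":0,"dx":0,"dy":0,"dz":0,"hand":1}]'>/dev/null;python3 s.py
```

```text
t 24.15 p [ 0.523  -0.1991  0.1623] psi -10.51 xaxis [-0. -0. -1.] F [-0.38  2.48 -2.61] T [0.689 0.046 0.095] w 0.011 q7 0.482
t 24.35 p [ 0.523  -0.1992  0.1623] psi -11.32 xaxis [ 0.e+00 -1.e-04 -1.e+00] F [-0.9   1.72 -2.85] T [0.714 0.132 0.057] w 0.0111 q7 0.471
t 24.45 p [ 0.523  -0.1992  0.1623] psi -11.27 xaxis [-0.e+00 -1.e-04 -1.e+00] F [ 0.57  2.68 -1.97] T [0.673 0.003 0.079] w 0.0109 q7 0.472
```

```bash

python3 -m creep '[{"ax":0.8,"ay":0,"az":0,"dx":0,"dy":0,"dz":0,"hand":1},{"ax":0.8,"ay":0,"az":0,"dx":0,"dy":0,"dz":0,"hand":1}]'>/dev/null;python3 s.py
python3 -m creep '[{"ax":0,"ay":0,"az":0,"dx":0,"dy":0,"dz":0,"hand":1}]'>/dev/null;python3 s.py
python3 -m creep '[{"ax":0.5,"ay":0,"az":0,"dx":0,"dy":0,"dz":0,"hand":1},{"ax":0.5,"ay":0,"az":0,"dx":0,"dy":0,"dz":0,"hand":1}]'>/dev/null;python3 s.py
python3 -m creep '[{"ax":0,"ay":0,"az":0,"dx":0,"dy":0,"dz":0,"hand":1}]'>/dev/null;python3 s.py
```

```text
t 24.65 p [ 0.523  -0.1992  0.1623] psi -12.12 xaxis [-0.e+00 -1.e-04 -1.e+00] F [-0.16  2.05 -2.43] T [0.727 0.009 0.063] w 0.011 q7 0.461
t 24.75 p [ 0.5229 -0.1992  0.1623] psi -12.08 xaxis [-0.e+00 -1.e-04 -1.e+00] F [-0.18  1.04 -2.05] T [0.731 0.023 0.073] w 0.0111 q7 0.462
t 24.95 p [ 0.5229 -0.1992  0.1623] psi -12.6 xaxis [-1.e-04 -1.e-04 -1.e+00] F [-0.77  2.58 -1.88] T [0.698 0.009 0.063] w 0.0106 q7 0.455
t 25.05 p [ 0.5229 -0.1992  0.1623] psi -12.57 xaxis [-1.e-04 -1.e-04 -1.e+00] F [-0.41  2.48 -2.26] T [0.775 0.006 0.107] w 0.0111 q7 0.456
```

Still friction-level torque and no stop. The estimated stem turn is 86–91.5° (most likely 89°), past the 86.2° for flush. Backing off into the play and lifting out.

```bash
python3 -m creep '[{"ax":-3,"ay":0,"az":0,"dx":0,"dy":0,"dz":0,"hand":1},{"ax":-6,"ay":0,"az":0,"dx":0,"dy":0,"dz":0,"hand":1},{"ax":-6.5,"ay":0,"az":0,"dx":0,"dy":0,"dz":0,"hand":1}]'; python3 s.py
python3 -m creep '[{"ax":0,"ay":0,"az":0,"dx":-0.002,"dy":0,"dz":0,"hand":1},{"ax":0,"ay":0,"az":0,"dx":-0.005,"dy":0,"dz":0,"hand":1},{"ax":0,"ay":0,"az":0,"dx":-0.009,"dy":0,"dz":0,"hand":1}]'; python3 s.py
python3 -m creep '[{"ax":0,"ay":0,"az":0,"dx":-0.006,"dy":0,"dz":0,"hand":1},{"ax":0,"ay":0,"az":0,"dx":-0.014,"dy":0,"dz":0,"hand":1},{"ax":0,"ay":0,"az":0,"dx":-0.024,"dy":0,"dz":0,"hand":1},{"ax":0,"ay":0,"az":0,"dx":-0.036,"dy":0,"dz":0,"hand":1},{"ax":0,"ay":0,"az":0,"dx":-0.05,"dy":0,"dz":0,"hand":1},{"ax":0,"ay":0,"az":0,"dx":-0.064,"dy":0,"dz":0,"hand":1},{"ax":0,"ay":0,"az":0,"dx":-0.078,"dy":0,"dz":0,"hand":1},{"ax":0,"ay":0,"az":0,"dx":-0.092,"dy":0,"dz":0,"hand":1},{"ax":0,"ay":0,"az":0,"dx":-0.106,"dy":0,"dz":0,"hand":1},{"ax":0,"ay":0,"az":0,"dx":-0.118,"dy":0,"dz":0,"hand":1},{"ax":0,"ay":0,"az":0,"dx":-0.124,"dy":0,"dz":0,"hand":1}]'; python3 -c "
from h import *
st([0.511,.2445,.295])"
```

```text
time: 25.35
eef_pos: [0.5231, -0.1995, 0.1624]
ee_rot: [1.286, 1.157, -1.286]
ft_force: [1.3, 0.7, -2.9]
grip_width: 0.0109
t 25.35 p [ 0.5231 -0.1995  0.1624] psi -6.01 xaxis [ 4.e-04 -5.e-04 -1.e+00] F [ 1.34  0.7  -2.94] T [ 0.347 -0.212  0.054] w 0.0109 q7 0.539
time: 25.65
eef_pos: [0.5229, -0.1993, 0.1716]
ee_rot: [1.287, 1.157, -1.288]
ft_force: [-0.1, -0.2, -3.2]
grip_width: 0.011
t 25.65 p [ 0.5229 -0.1993  0.1716] psi -6.12 xaxis [-2.e-04 -2.e-04 -1.e+00] F [-0.13 -0.21 -3.24] T [ 0.188 -0.006  0.019] w 0.011 q7 0.532
time: 26.75
eef_pos: [0.523, -0.1994, 0.2969]
ee_rot: [1.287, 1.155, -1.286]
ft_force: [-0.2, -0.4, -2.9]
grip_width: 0.0106
t 26.75 p [ 0.523  -0.1994  0.2969] psi -6.09 xaxis [ 1.4e-03 -8.0e-04 -1.0e+00] F [-0.25 -0.42 -2.92] T [-0.056  0.056 -0.034] w 0.0106 q7 0.462
tool shift [ 0.0015 -0.059  -0.4401]
```

```bash
python3 -m creep '[{"ax":0,"ay":0,"az":0,"dx":0,"dy":-0.001,"dz":-0.01,"hand":1},{"ax":0,"ay":0,"az":0,"dx":0,"dy":-0.004,"dz":-0.03,"hand":1},{"ax":0,"ay":0,"az":0,"dx":0,"dy":-0.008,"dz":-0.06,"hand":1},{"ax":0,"ay":0,"az":0,"dx":0,"dy":-0.013,"dz":-0.1,"hand":1},{"ax":0,"ay":0,"az":0,"dx":0,"dy":-0.019,"dz":-0.14,"hand":1},{"ax":0,"ay":0,"az":0,"dx":0,"dy":-0.024,"dz":-0.18,"hand":1},{"ax":0,"ay":0,"az":0,"dx":0,"dy":-0.03,"dz":-0.22,"hand":1},{"ax":0,"ay":0,"az":0,"dx":0,"dy":-0.035,"dz":-0.26,"hand":1},{"ax":0,"ay":0,"az":0,"dx":0,"dy":-0.04,"dz":-0.3,"hand":1},{"ax":0,"ay":0,"az":0,"dx":0,"dy":-0.045,"dz":-0.34,"hand":1},{"ax":0,"ay":0,"az":0,"dx":0,"dy":-0.05,"dz":-0.375,"hand":1},{"ax":0,"ay":0,"az":0,"dx":0,"dy":-0.054,"dz":-0.4,"hand":1}]'
python3 -m creep '[{"ax":0,"ay":0,"az":0,"dx":0,"dy":-0.003,"dz":-0.02,"hand":1},{"ax":0,"ay":0,"az":0,"dx":0,"dy":-0.005,"dz":-0.034,"hand":1},{"ax":0,"ay":0,"az":0,"dx":0,"dy":-0.005,"dz":-0.04,"hand":1},{"ax":0,"ay":0,"az":0,"dx":0,"dy":-0.005,"dz":-0.04,"hand":1},{"ax":0,"ay":0,"az":0,"dx":0,"dy":-0.005,"dz":-0.04,"hand":1},{"ax":0,"ay":0,"az":0,"dx":0,"dy":-0.005,"dz":-0.04,"hand":1}]'
python3 -c "
from h import *
st([0.511,.2445,.295])
f=snap('side','side9');crop(f,240,30,130,150,5,'s9')
f=snap('top','top9');crop(f,320,150,100,100,6,'t9')"
```

```text
time: 27.95
eef_pos: [0.5104, 0.2075, 0.2947]
ee_rot: [1.285, 1.16, -1.286]
ft_force: [-0.2, -0.1, -2.1]
grip_width: 0.011
time: 28.55
eef_pos: [0.511, 0.2436, 0.2954]
ee_rot: [1.288, 1.156, -1.288]
ft_force: [0.6, 0.8, -3.1]
grip_width: 0.0111
t 28.55 p [0.511  0.2436 0.2954] psi -6.15 xaxis [ 1.e-04 -3.e-04 -1.e+00] F [ 0.64  0.78 -3.07] T [ 0.003 -0.013 -0.046] w 0.0111 q7 -0.312
tool shift [ 0.0004 -0.0001 -0.0009]
```

View pics/s9.png

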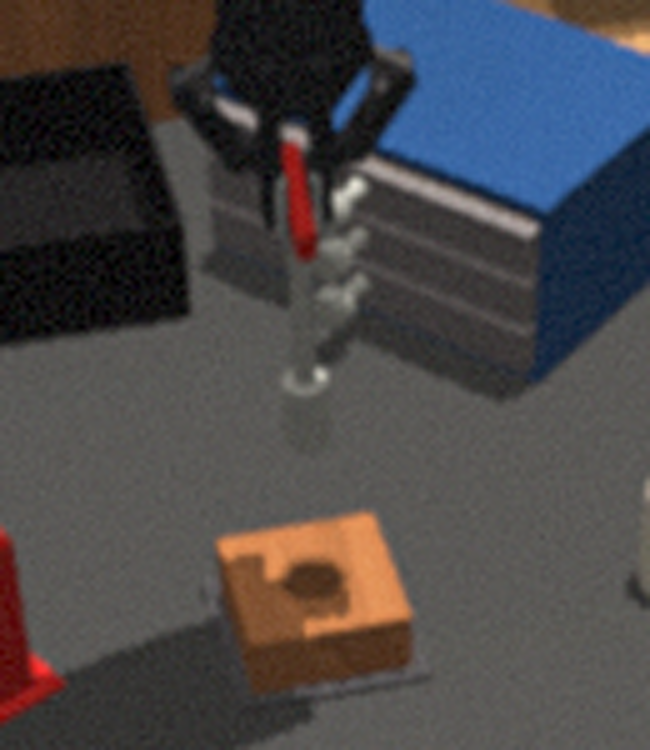

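View pics/t9.png

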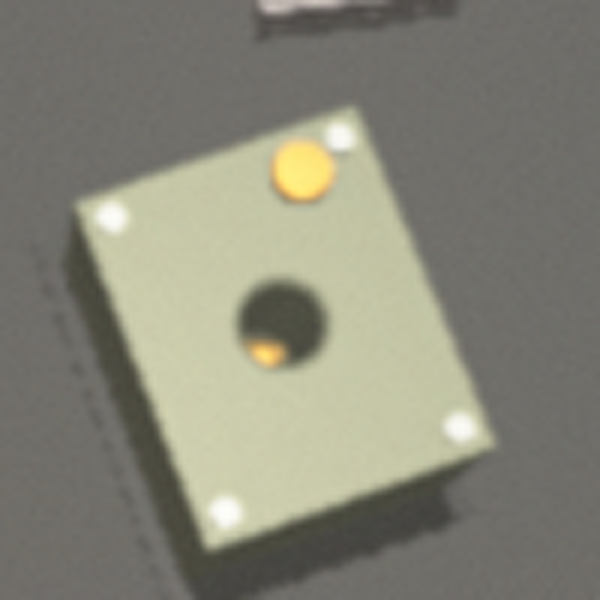

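```bash
python3 - <<'E'
from h import *
f=load('side9');p=lambda u,v:(u/5+240-.4,v/5+30-.4)
print("boss",atz(f,*p(305.5,380),.2954-.1415+.042),"hole",atz(f,*p(313,578),.045))
keyoverlay(f,[.511,.2436,.2954],240,30,5)
E
python3 -m creep '[{"ax":0,"ay":0,"az":0,"dx":0.01,"dy":0,"dz":-0.001,"hand":1},{"ax":0,"ay":0,"az":0,"dx":0.03,"dy":0,"dz":-0.001,"hand":1},{"ax":0,"ay":0,"az":0,"dx":0.055,"dy":0,"dz":-0.001,"hand":1},{"ax":0,"ay":0,"az":0,"dx":0.08,"dy":0,"dz":-0.001,"hand":1},{"ax":0,"ay":0,"az":0,"dx":0.095,"dy":0,"dz":-0.001,"hand":1},{"ax":0,"ay":0,"az":0,"dx":0.1,"dy":0,"dz":-0.001,"hand":1},{"ax":0,"ay":0,"az":0,"dx":0.1,"dy":0,"dz":-0.001,"hand":1},{"ax":0,"ay":0,"az":0,"dx":0.1,"dy":0,"dz":-0.001,"hand":1}]'
python3 -c "
from h import *
st([0.511,.2445,.1875])
f=snap('side','side10');crop(f,265,85,80,90,6,'s10')"
```

```text
boss [0.51109632 0.2432356  0.1959    ] hole [0.51088078 0.24483816 0.045     ]
pred dz 0.151 [298.2 214.8]
pred dz 0.042 [305.2 379.6]
pred dz 0 [307.7 438.3]
time: 29.45
eef_pos: [0.5112, 0.2456, 0.1959]
ee_rot: [1.288, 1.157, -1.286]
ft_force: [0.0, -0.1, -3.1]
grip_width: 0.0107
t 29.45 p [0.5112 0.2456 0.1959] psi -6.08 xaxis [ 8.e-04  2.e-04 -1.e+00] F [ 0.04 -0.07 -3.13] T [-0.005  0.014  0.038] w 0.0107 q7 -0.252
tool shift [ 0.0084 -0.0001  0.0011]
```

View pics/s10.png

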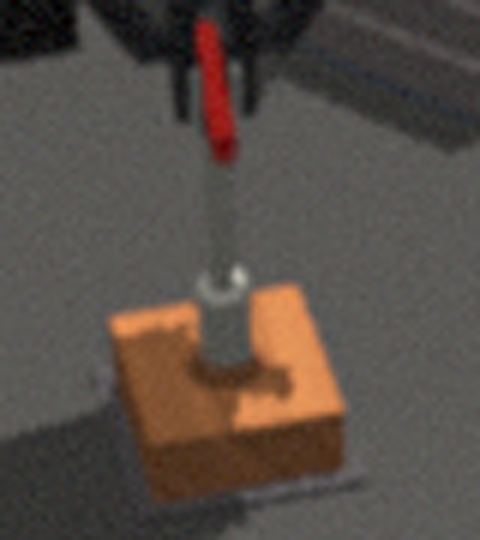

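The key's lower end (225,360) is centred over the hole mouth. Lowering.

```bash
python3 -m creep '[{"ax":0,"ay":0,"az":0,"dx":0.003,"dy":0,"dz":0.0005,"hand":1},{"ax":0,"ay":0,"az":0,"dx":0.006,"dy":0,"dz":0.0005,"hand":1},{"ax":0,"ay":0,"az":0,"dx":0.01,"dy":0,"dz":0.0005,"hand":1},{"ax":0,"ay":0,"az":0,"dx":0.013,"dy":0,"dz":0.0005,"hand":1}]'; python3 s.py
python3 -m creep '[{"ax":0,"ay":0,"az":0,"dx":0.005,"dy":0,"dz":0,"hand":1},{"ax":0,"ay":0,"az":0,"dx":0.01,"dy":0,"dz":0,"hand":1},{"ax":0,"ay":0,"az":0,"dx":0.015,"dy":0,"dz":0,"hand":1},{"ax":0,"ay":0,"az":0,"dx":0.02,"dy":0,"dz":0,"hand":1},{"ax":0,"ay":0,"az":0,"dx":0.025,"dy":0,"dz":0,"hand":1},{"ax":0,"ay":0,"az":0,"dx":0.028,"dy":0,"dz":0,"hand":1}]'; python3 s.py
```

```text
time: 29.9
eef_pos: [0.5108, 0.245, 0.1819]
ee_rot: [1.287, 1.157, -1.287]
ft_force: [0.8, -0.1, -3.0]
grip_width: 0.0112
t 29.9 p [0.5108 0.245  0.1819] psi -6.07 xaxis [-2.e-04 -2.e-04 -1.e+00] F [ 0.78 -0.07 -2.98] T [-0.031 -0.074 -0.035] w 0.0112 q7 -0.242
time: 30.5
eef_pos: [0.5108, 0.245, 0.1538]
ee_rot: [1.286, 1.157, -1.287]
ft_force: [-0.6, -1.1, -3.2]
grip_width: 0.0108
t 30.5 p [0.5108 0.245  0.1538] psi -6.07 xaxis [-4.e-04 -3.e-04 -1.e+00] F [-0.58 -1.11 -3.16] T [ 0.013 -0.014 -0.008] w 0.0108 q7 -0.224
```

```bash
python3 -m creep '[{"ax":0,"ay":0,"az":0,"dx":0.0008,"dy":0,"dz":0,"hand":1},{"ax":0,"ay":0,"az":0,"dx":0.0015,"dy":0,"dz":0,"hand":1}]'; python3 s.py
python3 -m creep '[{"ax":0,"ay":0,"az":0,"dx":0.0005,"dy":0,"dz":0,"hand":1},{"ax":0,"ay":0,"az":0,"dx":0.001,"dy":0,"dz":0,"hand":1}]'; python3 s.py
```

```text
time: 30.7
eef_pos: [0.5109, 0.245, 0.1528]
ee_rot: [1.287, 1.157, -1.287]
ft_force: [-0.4, -0.3, -1.9]
grip_width: 0.0111
t 30.7 p [0.5109 0.245  0.1528] psi -6.07 xaxis [ 0.e+00 -1.e-04 -1.e+00] F [-0.43 -0.35 -1.93] T [-0.037 -0.015 -0.025] w 0.0111 q7 -0.223
time: 30.9
eef_pos: [0.5109, 0.2451, 0.1519]
ee_rot: [1.287, 1.157, -1.287]
ft_force: [0.3, 0.5, -2.8]
grip_width: 0.011
t 30.9 p [0.5109 0.2451 0.1519] psi -6.07 xaxis [ 1.e-04 -0.e+00 -1.e+00] F [ 0.28  0.45 -2.81] T [-0.065  0.026 -0.018] w 0.011 q7 -0.223
```

```bash
python3 -m creep '[{"ax":0,"ay":0,"az":0,"dx":0.0005,"dy":0,"dz":0,"hand":1},{"ax":0,"ay":0,"az":0,"dx":0.0005,"dy":0,"dz":0,"hand":1}]'; python3 s.py
python3 -m creep '[{"ax":0,"ay":0,"az":0,"dx":0.0005,"dy":0,"dz":0,"hand":1},{"ax":0,"ay":0,"az":0,"dx":0.0005,"dy":0,"dz":0,"hand":1}]'; python3 s.py
```

```text
time: 31.1
eef_pos: [0.511, 0.2451, 0.1515]
ee_rot: [1.287, 1.157, -1.287]
ft_force: [0.9, 0.3, 1.0]
grip_width: 0.0111
t 31.1 p [0.511  0.2451 0.1515] psi -6.07 xaxis [ 3.e-04  0.e+00 -1.e+00] F [0.92 0.31 1.02] T [ 0.033 -0.029  0.005] w 0.0111 q7 -0.222
time: 31.3
eef_pos: [0.5113, 0.2451, 0.1515]
ee_rot: [1.288, 1.157, -1.286]
ft_force: [-0.7, -0.2, 9.8]
grip_width: 0.0112
t 31.3 p [0.5113 0.2451 0.1515] psi -6.08 xaxis [ 1.2e-03  5.0e-04 -1.0e+00] F [-0.71 -0.19  9.82] T [-0.144  0.337 -0.015] w 0.0112 q7 -0.222
```

The key is standing on the hole's floor. Easing off and opening.

```bash
python3 -m creep '[{"ax":0,"ay":0,"az":0,"dx":-0.0005,"dy":0,"dz":0,"hand":1},{"ax":0,"ay":0,"az":0,"dx":-0.0005,"dy":0,"dz":0,"hand":0.8},{"ax":0,"ay":0,"az":0,"dx":-0.0005,"dy":0,"dz":0,"hand":0.7},{"ax":0,"ay":0,"az":0,"dx":-0.0005,"dy":0,"dz":0,"hand":0.5},{"ax":0,"ay":0,"az":0,"dx":-0.0005,"dy":0,"dz":0,"hand":0.2},{"ax":0,"ay":0,"az":0,"dx":-0.0005,"dy":0,"dz":0,"hand":0},{"ax":0,"ay":0,"az":0,"dx":-0.0005,"dy":0,"dz":0,"hand":0},{"ax":0,"ay":0,"az":0,"dx":-0.0005,"dy":0,"dz":0,"hand":0},{"ax":0,"ay":0,"az":0,"dx":-0.0005,"dy":0,"dz":0,"hand":0}]' 20; python3 s.py; python3 -c "
from h import *
f=snap('side','side11');crop(f,240,60,120,120,5,'s11')"
```

```text
time: 32.2
eef_pos: [0.5109, 0.245, 0.1513]
ee_rot: [1.287, 1.157, -1.287]
ft_force: [0.1, -0.2, -0.0]
grip_width: 0.0853
t 32.2 p [0.5109 0.245  0.1513] psi -6.07 xaxis [-0.e+00 -1.e-04 -1.e+00] F [ 0.15 -0.16 -0.04] T [-0.032  0.028  0.028] w 0.0853 q7 -0.222
```

View pics/s11.png

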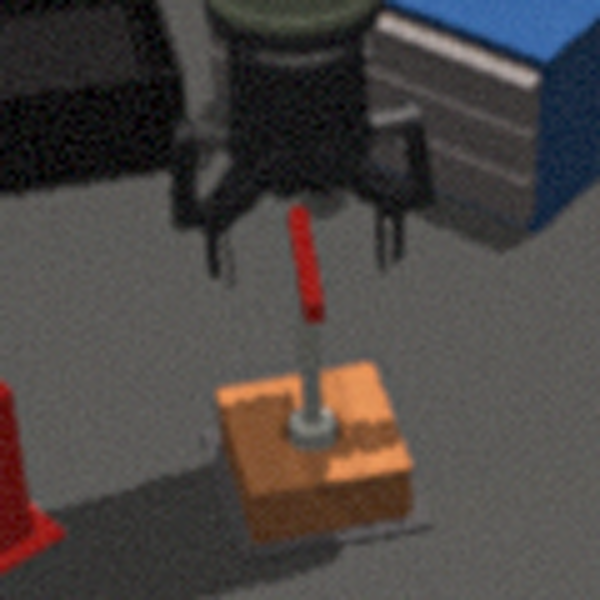

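Released: the key stands upright in the stand (bar at (306,265), boss (313,425) in the crop), with the fingers clear either side. Retreating straight up.

```bash
python3 -m creep '[{"ax":0,"ay":0,"az":0,"dx":-0.005,"dy":0,"dz":0,"hand":0},{"ax":0,"ay":0,"az":0,"dx":-0.02,"dy":0,"dz":0,"hand":0},{"ax":0,"ay":0,"az":0,"dx":-0.045,"dy":0,"dz":0,"hand":0},{"ax":0,"ay":0,"az":0,"dx":-0.075,"dy":0,"dz":0,"hand":0},{"ax":0,"ay":0,"az":0,"dx":-0.1,"dy":0,"dz":0,"hand":0},{"ax":0,"ay":0,"az":0,"dx":-0.12,"dy":0,"dz":0,"hand":0},{"ax":0,"ay":0,"az":0,"dx":-0.13,"dy":0,"dz":0,"hand":0},{"ax":0,"ay":0,"az":0,"dx":-0.13,"dy":0,"dz":0,"hand":0},{"ax":0,"ay":0,"az":0,"dx":-0.13,"dy":0,"dz":0,"hand":0}]'; python3 s.py; python3 -c "
from h import *
f=snap('side','side12')
g=snap('top','top12')
a=load('top0')
# visible case front strip
crop(g,320,150,100,100,6,'t12')"
```

```text
time: 33.15
eef_pos: [0.5106, 0.245, 0.2805]
ee_rot: [1.286, 1.158, -1.288]
ft_force: [-1.5, -0.4, 0.1]
grip_width: 0.0856
t 33.15 p [0.5106 0.245  0.2805] psi -6.07 xaxis [-1.e-03 -4.e-04 -1.e+00] F [-1.53 -0.41  0.07] T [-0.009  0.015 -0.002] w 0.0856 q7 -0.304
```

View pics/side12.png

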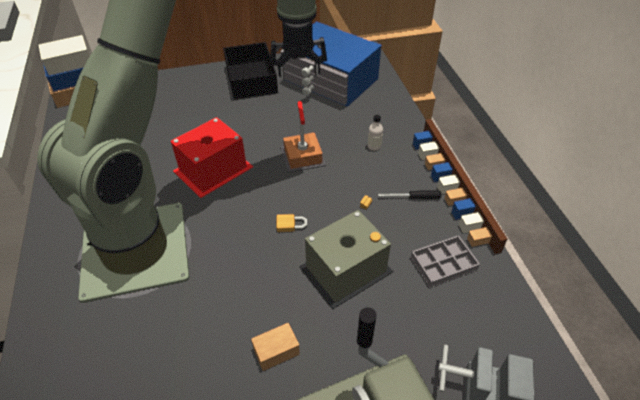

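View pics/top12.png

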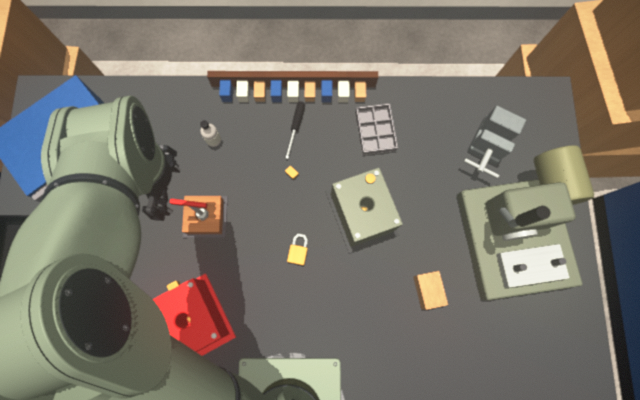

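Key, case, cap and bystanders stand as before and the robot touches nothing. Handing in.

```bash
python3 -c "
from station import arm
print(arm.finish_job())"
```

```text
the job is handed in; nothing more can be done
None
```

The job is handed in at about 33 s of the 67 s. I could not confirm by eye that the bolt is exactly flush.

**What I did:**
- **Fit:** I took the T-key from the stand and lowered it down the grey-green case's shaft. It touched the stem's shoulders at about 4 N. A light clockwise search under about 7 N then found the fit, and the key went down to about 0.3 mm above the shaft floor without load.
- **Turn:** I turned it clockwise against a steady 0.1 N m or so, highest reading 0.16. I lifted it out to look at the bolt, then put it back and turned 3° more.
- **Return:** I lifted the key out again and stood it in its stand with one light press on the hole's floor, about 13 N at most. Then I released it and moved the gripper up clear.

**Last checks:**
- **Key and bench:** The last pictures show the key upright in its stand. The cap and the bystanders that could be seen were in their original places. The gripper was open and clear.
- **Bolt:** In the top view nothing sticks out past the case's front edge any more. The case hides the last 14 mm or so of the bolt from that camera, and the side camera cannot see that face. Flush therefore rests on the turn: about 86–91.5° by angle and torque, most likely 89°, against 86.2° for flush and 91.7° at the stop. At the bottom of that range the bolt could be about 0.1 mm short.
- **Stop:** I never felt the stop.

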